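# Lift the hot solder-pot lid with the lid lifter and set it on its rest

### The arm

A 7-joint arm with a two-finger parallel gripper is mounted at the origin on the work surface. World frame = base frame: x ahead of the robot, y to its left, z up, the work surface at z = 0. Lengths are in m, angles in rad, forces in N, time in s.
With the tool pointing down it reaches from about 0.425 to 0.875 m from the base axis. Payload 4.7 kg.
Tool frame: the origin (TCP) lies midway between the tips of the shut fingers; the grasp point (between the pads) lies env.hold_point_z behind it (env.hold_point_z is the distance from the TCP to the grasp point, in m); z points along the fingers, x is the direction in which the jaws open and shut, and the axes are right-handed (so a half turn about z gives the same grasp; the last joint's range is limited). The gripper opens to 85 mm and grips with 20 to 120 N. Pads are 22 mm wide; open, the fingers measure 114 mm over their backs; the gripper's body (76 mm by 85 mm) begins 54 mm behind the grasp point. The pads swing forward as they close: fully open they stand 13 mm farther back than shut.
Start: joints at [0.014, 0.321, -0.07, 1.45, 0.023, 1.371, -0.057], TCP at [0.65, -0, 0.203] pointing down, gripper open.
Joint ranges: [-2.86, 2.86], [-0.3, 2.09], [-1.38, 1.24], [0.06, 2.45], [-1.56, 4.7], [0.09, 2.05], [-2.69, 2.69]. Speed limits (rad/s): [2.57, 2.57, 3.14, 3.14, 3.14, 3.14, 3.14].

### API

Orientations are given as a unit quaternion [x, y, z, w].
In Python, from cell import monitor, imaging, workorder, env gives the robot as it stands.
- The arm moves only by the tool step_arm, never from a script. Its argument "commands" is a list that holds one entry, the list of rows, each a list of 4 numbers: the shift along the tool's x, y, z in m, then the turn about the tool's z in degrees. A call has 1 to 8 rows; each row is the pose to reach, as a shift and turn from the pose commanded when the call began, along the tool's axes at that moment; what a row does not reach only later rows make up. A row lasts 1/8 s, in which the tool goes at most 62.5 mm and 10.7 degrees, less where a joint would pass 70% of its speed; a pose out of reach is approached as far as the arm can. A call with a gripper value outside its range is refused whole. "grip" is the gripper's target within -1 to 1 (shut at 1, half-way at 0, fully open at -1), set as the call begins (left out, the last holds). The fingers move at their own pace and stop on an object; "grip_force" is the grip in N (left out, the last holds). Time passes only in rows, so rows that repeat a pose let the fingers close. It gives the time, the measured TCP pose, the force and the opening at its end, in the units of the state.
- monitor.observe(): the state, without advancing time (a new reading comes with each control period).
- imaging.get_image(name): name is "scene" or "side" or "wrist"; returns the picture (480x640x3 uint8, red, green, blue); there is no depth.
- imaging.get_calibration(name): a dict with "fx", "fy", "cx", "cy" (pixels), "R" (3x3) and "t" (3): a world point X has camera coordinates R X + t; the wrist camera has in their place "hand_eye" (4x4, takes a point from camera to tool coordinates, whose origin is the TCP and whose axes are the tool frame's). Camera axes: x right, y down, z forward; pixel columns grow to the right and rows downward; lengths in m; the calibration is good to about 2 mm. A picture is of the moment at which its call begins: read the wrist's pose just before it. get_calibration takes no time and is no camera call.
- workorder.close_job(): hands the job in, once; it reports no verdict.
The state is a dict: "clock": time; "qpos": joint angles; "joint_vel": joint speeds; "joint_torque": joint torques, N m; "tcp_pos": TCP position; "orientation": TCP orientation; "wrist_force": force on the tool from outside, world axes, zero at the start; "moment": the same for the moment, N m; "width": finger opening in m.
Only numpy, scipy, OpenCV 4.12 (cv2) and the standard library are available. Lean on these libraries where they do the work, as an engineer would, in place of code of your own. Each camera call takes 0.05 s, during which the arm holds its last target.

### The job

The solder pot is hot: take the lid lifter from its stand, hook it under the middle of the lid's loop and lift the lid off the pot, keeping it level. Set the lid gently and fully home in the ring of the lid rest, unhook the lifter and hang it back in its stand. Never press or pull on the lid with more than 25 N, keep the gripper and arm off the lid and pot, and leave the packs, cells and reel where they are.

Things in the scene. Friction and masses are not known exactly. Their poses are not given: they have to be found in the camera images.
- pot: Solder pot, fixed: grey housing 200 (x) x 170 (y) mm, its top 70 mm above the bench, with a round iron collar in its middle, outside radius 58 mm, inside radius 50 mm, rim 90 mm above the bench. Origin: centre of the underside, on the bench.
- lid: Loose dark steel lid, about 0.45 kg (up to a fifth more or less), seated in the pot's collar with up to 4 mm of sideways play. Flat round flange 120 mm across, 5 mm thick; under it a tapered spigot 93 mm across (87 at its foot), 6 mm deep. Origin: centre of the spigot's underside, z up; the flange is 6 to 11 mm above it, so the seated origin is 6 mm below the rim. Loop handle on top: see lid_bar.
- lid_bar (a point): Middle of the lid's loop handle, on the bar's axis, 32 mm above the lid's origin; same axes as the lid. The loop is fixed, of 6 mm square bar: two posts at y = -26 and +26 mm, joined on top by a straight level bar along y. Between the flange's top and the bar's underside there are 18 mm.
- lifter: Loose lid lifter, 0.26 kg, hanging upright in its stand; x is the way the hook points, z up. Origin: on the grip's axis at the underside of its square steel ferrule (34 x 34 x 10 mm). The 10 mm round shank is clamped fast in it with a thumb screw, at a drop that differs each time and is not told: the foot's underside is 62 to 92 mm below the origin. Feel for it on the lid.
- lifter_grip (a point): Where to take the lifter: on the axis of its square wooden grip (22 x 22 mm, 70 mm long), 22 mm above the round heat guard (48 mm across) at the grip's foot, 35 mm above the lifter's origin, 97 to 127 mm above the underside of the foot; the grip ends 48 mm higher. Same axes as the lifter. The shank runs down on this axis and cranks back to x = -10 mm just below the ferrule.
- lifter_drop (a point): On the lifter's axis, 62 mm below its origin: the foot's underside is 0 to 30 mm below this. Foot: 8 mm crossbar, 48 mm long along y, at x = -20 mm. Hook, in heights above the foot's underside: tongue 12 mm wide, underside 8, upper face 14.5; end lip at x = 8 mm (tip 10), top 16, so with the foot on the flange it has 2 mm to spare under the bar. The neck stops the bar at x = -2 mm.
- rest: Lid rest, fixed: steel ring, outside radius 60 mm, inside radius 50 mm, its top 26 mm above the bench, on a plate 136 x 136 mm. Origin: centre of the underside, on the bench. With the lid home its flange lies flat on the ring, the spigot inside it, and the lid's origin is 20 mm above the bench, within 3.5 mm of the ring's axis.
- stand: Lifter stand, fixed. Origin on the bench below the hung lifter's axis. Base plate from x = -80 to 40 mm, 100 mm wide; upright plate at x = -60 mm, 106 mm high; from it a fork of two level prongs runs to x = 24 mm, top 106 mm above the bench, 5 mm thick, the gap 18 mm wide and open to +x; the prongs' tips (x = 20 to 24 mm) are turned up 5 mm above the fork's top.
- stand_home (a point): Where lifter_grip is when it hangs in the stand, 141 mm above the bench: shank in the fork's gap, ferrule on the prongs, hook pointing to the stand's +x. To take it out, or hang it up, have the lifter 8 mm or more above that height and move along the stand's x; 50 mm clears the prongs.
- pack_a: Bystander: black and grey battery pack, 112 x 80 x 74 mm, loose. Origin: centre of the underside.
- pack_b: Bystander: a second battery pack, the same.
- cells: Bystander: black tray with twelve green round cells standing in it, 75 x 100 x 68 mm, loose. Origin: centre of the underside.
- reel: Bystander: flat reel of metal strip, 100 mm across, 16 mm high, loose. Origin: centre of the underside.
Mind the look-alikes: they are no part of the job. What is shaped like the lifter but blue, pink or purple is not meant.

How it is judged:
On the way, in this order (a step that is already met when the one before it is completed fails the run):
1. the lid hangs on the lifter, level, its spigot at least 6 mm clear above the pot's rim (contact force between lid and lifter above 1.5 N and z of lid in the frame of pot above 0.096 m and angle between lid's own z axis and vertical below 0.08 rad), for 0.2 s.
2. the lid lies home in the ring of the rest (horizontal distance between lid and rest below 0.006 m and z of lid in the frame of rest between 0.0175 and 0.0225 m and angle between lid's own z axis and vertical below 0.04 rad), for 0.2 s.
At the end, for the whole second after the job is handed in: The lid lies flat in the ring of the rest (origin within 6 mm of the ring's axis and 2.5 mm of its seated height, tilt under 0.04 rad) and still; the lifter hangs upright in its stand (lifter_grip within 16 mm of its hung place, tilt under 0.12 rad), at rest and let go (all of step 2 and linear speed of lid below 0.01 m/s and distance between lifter_grip and stand_home below 0.016 m and angle between lifter's own z axis and vertical below 0.12 rad and linear speed of lifter below 0.02 m/s and contact force between lid and lifter below 0.1 N); the robot touches nothing.
It fails at once if the lid tilts more than 0.08 rad (4.6 degrees) (angle between lid's own z axis and vertical above 0.08 rad).
It fails at once if the lifter presses or pulls on the lid with more than 25 N (contact force between lifter and lid above 25 N).
It fails at once if the lid is set down on the rest with more than 25 N (contact force between lid and rest above 25 N).
It fails at once if the robot itself touches the hot lid or pot (contact force between any of the fingers, the arm and lid above 0.3 N or contact force between any of the fingers, the arm and pot above 0.3 N).
It fails at once if a pack, the cells or the reel is moved by more than 15 mm (distance of any of pack_a, pack_b, cells, reel from where it was at the start of the episode above 0.015 m).
It also fails if it takes over 72 s, if anything falls off the work surface, if the arm or the gripper's body presses on something with over 40 N, if the wrist force passes 120 N, or if a joint passes its speed limit or range.

## Working session

There is one attempt and no reset: what is moved stays moved. The work goes in short steps, Python scripts to look and compute and a tool call to move; the robot and the scene stay as the last step left them, time stands still between calls to the robot, and variables do not carry over. Pictures are saved under pics/ and viewed, and the job is handed in when it is done.

Besides the shell and the picture viewer there is one more tool, called after "Emit:" by a JSON object that holds its "api" and its "payload". step_arm: Moves the arm, as the interface text tells. Its arguments: {"type":"object","properties":{"commands":{"type":"array","items":{"type":"array","items":{"type":"array","items":{"type":"number"}}}},"grip":{"type":"number"},"grip_force":{"type":"number"}},"required":["commands"]}

```bash
ls; mkdir -p pics
python3 - <<'E'
from cell import monitor, imaging, workorder, env
import cv2
print(monitor.observe()); print(env.hold_point_z)
for n in ["scene","side","wrist"]:
    cv2.imwrite(f"pics/{n}0.png", imaging.get_image(n)[:,:,::-1])
    print(n, imaging.get_calibration(n))
E
```

```text
pics
{'clock': 0.0, 'qpos': array([ 0.0140677 ,  0.32185107, -0.07012374,  1.45169305,  0.0225911 ,
        1.3707922 , -0.0569123 ]), 'joint_vel': array([ 0.00077824, -0.00065521, -0.00038895,  0.00052501, -0.00284563,
        0.00062601, -0.00202644]), 'joint_torque': array([-1.25131752e-03, -4.93579853e+01, -3.82724963e-01, -3.14334905e+01,
        1.30020955e-02,  1.12603378e-02,  4.26072404e-06]), 'tcp_pos': array([ 6.49398477e-01, -3.24069823e-06,  2.01796570e-01]), 'orientation': array([ 9.99999521e-01,  4.31053551e-05, -9.77205375e-04,  3.89257523e-05]), 'wrist_force': array([ 0.18918778, -0.21986968,  0.38146849]), 'moment': array([-0.00223459, -0.02058337,  0.00951915]), 'width': 0.08535884470147945}
0.0187
scene {'fx': 609.1698737496873, 'fy': 609.1698737496873, 'cx': 305.45913729991446, 'cy': 241.11496729561557, 'R': array([[-0.62337756,  0.78191978,  0.00136933],
       [ 0.57545387,  0.45995897, -0.67623264],
       [-0.52938951, -0.42076027, -0.73668687]]), 't': array([ 0.28660481, -0.27936186,  2.00760891])}
side {'fx': 597.241533251857, 'fy': 597.241533251857, 'cx': 326.79964829400313, 'cy': 237.4413506888324, 'R': array([[-0.85382757, -0.52055509, -0.00093686],
       [-0.27918087,  0.459437  , -0.84319374],
       [ 0.43935922, -0.71968051, -0.537609  ]]), 't': array([0.49638973, 0.22019832, 1.49044002])}
wrist {'fx': 331.44723562847815, 'fy': 331.44723562847815, 'cx': 316.5611327394594, 'cy': 241.90345121870897, 'hand_eye': array([[ 9.99999922e-01,  3.60741151e-04, -1.63791447e-04,
        -7.94256642e-04],
       [-3.02490612e-04,  9.62192565e-01,  2.72369926e-01,
        -6.87492319e-02],
       [ 2.55853953e-04, -2.72369855e-01,  9.62192598e-01,
        -1.71388735e-01],
       [ 0.00000000e+00,  0.00000000e+00,  0.00000000e+00,
         1.00000000e+00]])}
```

View pics/scene0.png

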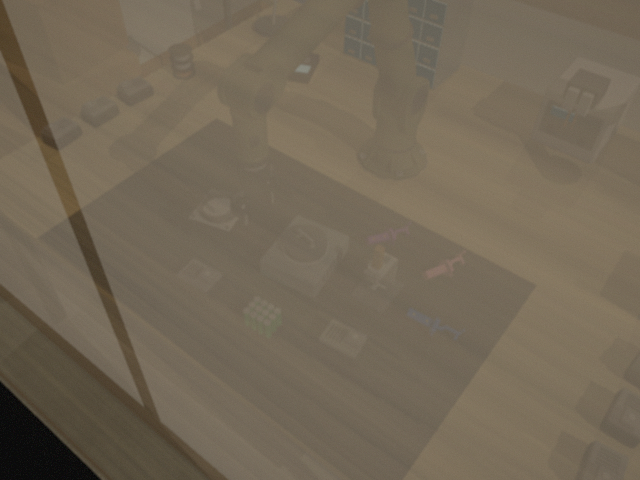

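View pics/side0.png

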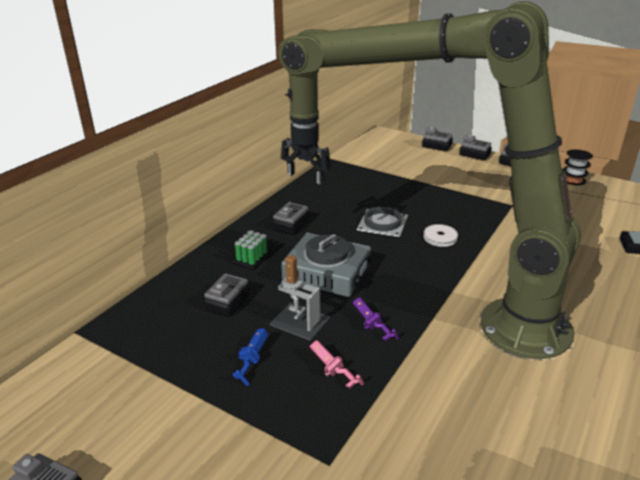

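View pics/wrist0.png

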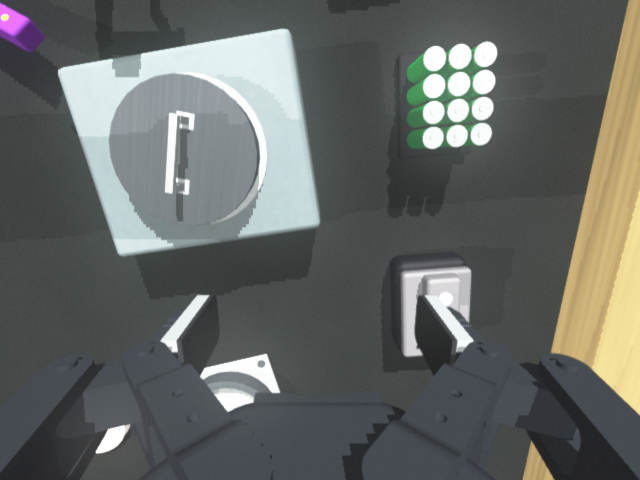

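The side picture shows the orange-brown gripped lifter in its stand at about (290,270). The blue (250,355), pink (335,365) and purple (375,318) ones are the look-alikes. The pot is at (330,260), the rest at (383,220), the reel at (440,235), the packs at (290,215) and (227,292), and the cells at (251,247). The scene camera is hazy, so I'll enhance it and crop both.

```bash
cat > h.py <<'E'
from cell import monitor, imaging, workorder, env
import numpy as np, cv2
from scipy.spatial.transform import Rotation as Ro
def cam(n, st=None):
    c=imaging.get_calibration(n)
    K=np.array([[c['fx'],0,c['cx']],[0,c['fy'],c['cy']],[0,0,1]])
    if 'R' in c: return K,np.array(c['R']),np.array(c['t'])
    T=np.eye(4);T[:3,:3]=Ro.from_quat(st['orientation']).as_matrix();T[:3,3]=st['tcp_pos']
    W=T@c['hand_eye']; R=W[:3,:3].T
    return K,R,-R@W[:3,3]
def ray(C,uv,z):
    K,R,t=C; o=-R.T@t; out=[]
    for p in np.atleast_2d(uv):
        d=R.T@np.linalg.solve(K,[p[0],p[1],1.]); out.append(o+d*(z-o[2])/d[2])
    return np.array(out)
def proj(C,X):
    K,R,t=C; x=(np.atleast_2d(X)@R.T+t)@K.T
    return x[:,:2]/x[:,2:]
def tri(obs):
    A=[];b=[]
    for C,uv in obs:
        K,R,t=C;o=-R.T@t;d=R.T@np.linalg.solve(K,[uv[0],uv[1],1.]);d/=np.linalg.norm(d)
        P=np.eye(3)-np.outer(d,d);A.append(P);b.append(P@o)
    return np.linalg.lstsq(np.vstack(A),np.hstack(b),rcond=None)[0]
E
python3 - <<'E'
import cv2,numpy as np
a=cv2.imread('pics/side0.png')[170:400,180:470]; cv2.imwrite('pics/side0c.png',cv2.resize(a,None,fx=2.7,fy=2.6,interpolation=cv2.INTER_CUBIC))
b=cv2.imread('pics/scene0.png')[170:370,170:480].astype(float)
for i in range(3):
    lo,hi=np.percentile(b[...,i],[0.5,99.7]); b[...,i]=(b[...,i]-lo)/(hi-lo)*255
cv2.imwrite('pics/scene0c.png',cv2.resize(np.clip(b,0,255).astype(np.uint8),None,fx=2.5,fy=2.5,interpolation=cv2.INTER_CUBIC))
E
```

```text
(no output)
```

View pics/side0c.png

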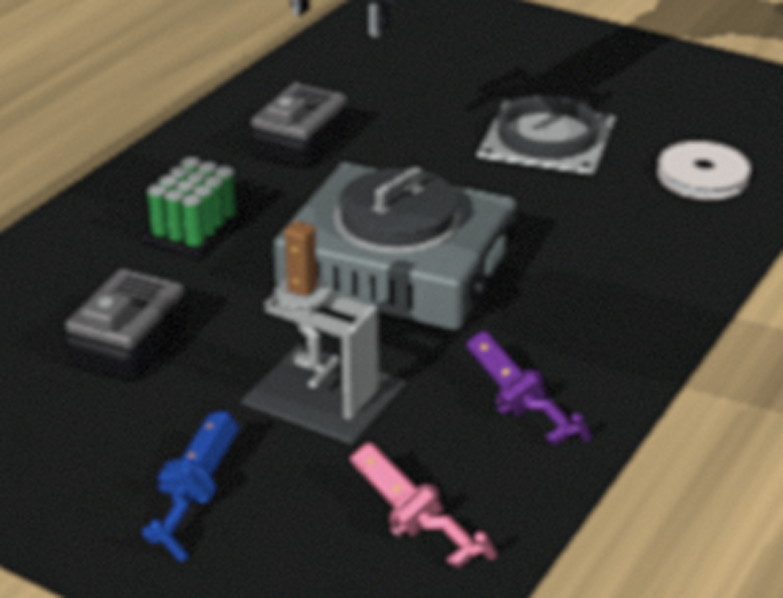

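View pics/scene0c.png

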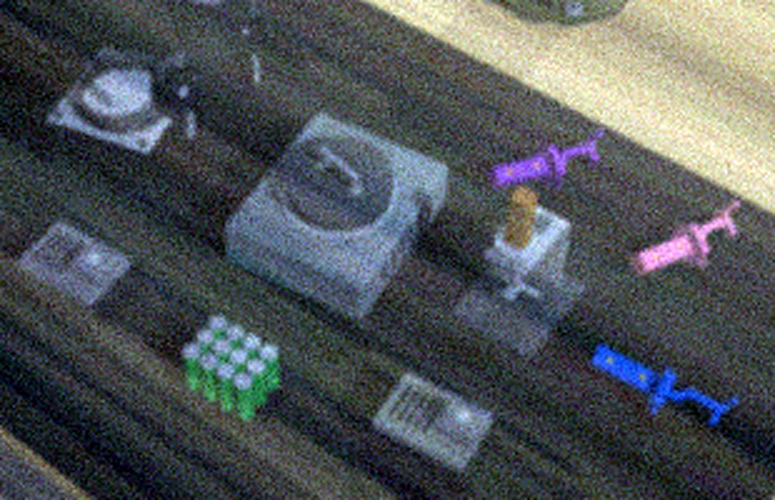

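Run:
```python
from h import *
S=cam('side');C=cam('scene')
def s(u,v):return (180+u/2.7,170+v/2.6)
def c(u,v):return (170+u/2.5,170+v/2.5)
print('grip tri',tri([(S,s(300,230)),(C,c(524,192))]), ray(S,s(300,230),.189))
print('base corners', ray(S,[s(243,400),s(350,440),s(405,380)],.003))
print('rest corners',ray(S,[s(478,155),s(598,172),s(616,115),s(505,97)],.005))
print('reel',ray(S,s(704,170),.008),'packB',ray(S,s(125,300),.06),'cells',ray(S,s(190,180),.068),'packA',ray(S,s(298,105),.074))
```

```text
grip tri [0.51154901 0.27358808 0.18401392] [[0.50687614 0.28342315 0.189     ]]
base corners [[0.54719167 0.32875453 0.003     ]
 [0.4320229  0.32475651 0.003     ]
 [0.43438277 0.2254666  0.003     ]]
rest corners [[ 0.57629217 -0.17312008  0.005     ]
 [ 0.44126855 -0.21056306  0.005     ]
 [ 0.48008933 -0.34293728  0.005     ]
 [ 0.61603358 -0.31366034  0.005     ]]
reel [[ 0.33845792 -0.27265432  0.008     ]] packB [[0.68966452 0.31769248 0.06      ]] cells [[0.76310904 0.12033294 0.068     ]] packA [[ 0.75253621 -0.06655006  0.074     ]]
```

Emit:
{"api": "step_arm", "payload": {"commands": [[[-0.01,-0.02,-0.03,0],[-0.03,-0.06,-0.06,0],[-0.05,-0.1,-0.1,0],[-0.08,-0.14,-0.13,0],[-0.1,-0.18,-0.15,0],[-0.11,-0.2,-0.15,0],[-0.11,-0.2,-0.15,0],[-0.11,-0.2,-0.15,0]]]}}

```text
clock: 1.15
tcp_pos: [0.5406, 0.1982, 0.3522]
orientation: [1.0, -0.001, -0.0, 0.001]
wrist_force: [-0.9, -0.6, 0.1]
width: 0.0859
```

Run:
```python
from h import *
import pickle
st=monitor.observe(); im=imaging.get_image('wrist')[:,:,::-1]
cv2.imwrite('pics/w1.png',im); pickle.dump(st,open('w1.pkl','wb'))
print(st['tcp_pos'],st['orientation'],st['clock'])
```

```text
[0.54057615 0.19819988 0.35224666] [ 9.99999180e-01 -1.01482456e-03 -3.05130877e-04  7.19039707e-04] 1.15
```

View pics/w1.png

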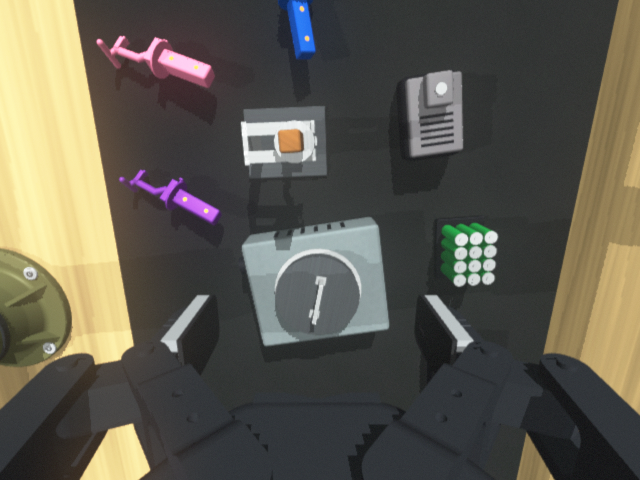

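The wrist view shows the lifter with the orange-brown wooden grip in the stand at (290,141), with the pot and lid at (317,292). The blue (300,30), pink (160,60) and purple (175,192) tools are the look-alikes and lie flat. I'll confirm with an enlarged crop.

Run:
```python
import cv2
a=cv2.imread('pics/w1.png')
cv2.imwrite('pics/w1a.png',cv2.resize(a[95:195,225:345],None,fx=6,fy=6,interpolation=cv2.INTER_CUBIC))
cv2.imwrite('pics/w1b.png',cv2.resize(a[210:350,235:395],None,fx=4,fy=4,interpolation=cv2.INTER_CUBIC))
```

```text
(no output)
```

View pics/w1a.png

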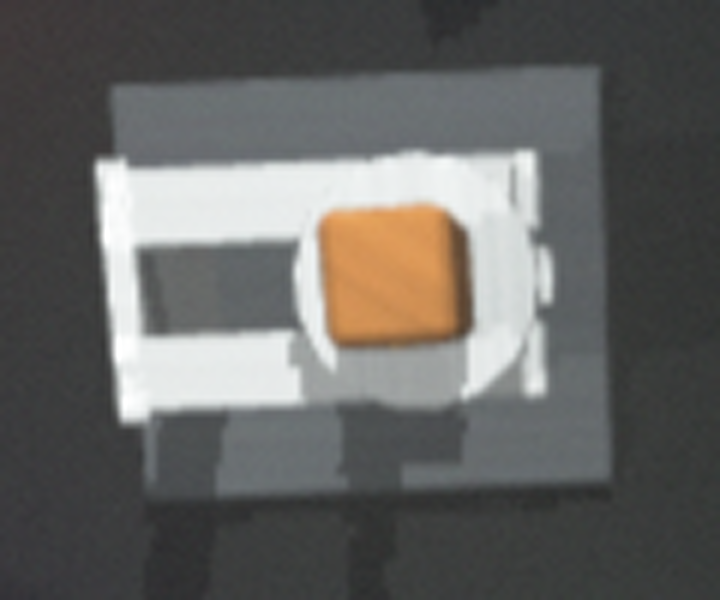

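View pics/w1b.png

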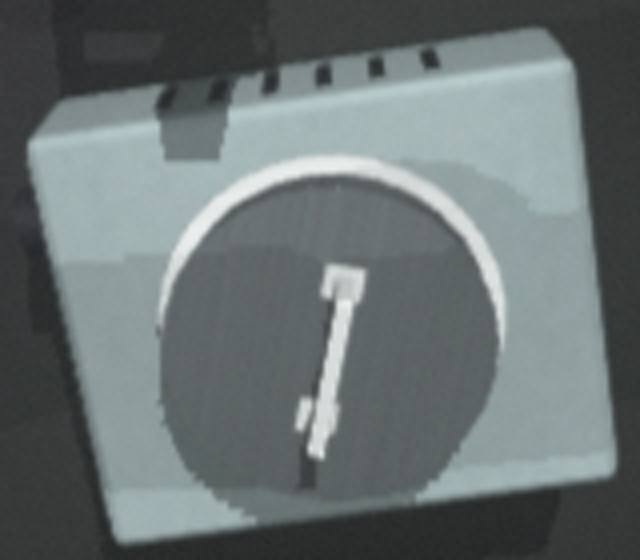

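Run:
```python
from h import *
import pickle
W=cam('wrist',pickle.load(open('w1.pkl','rb')))
a=lambda u,v:(225+u/6-.4,95+v/6-.4); b=lambda u,v:(235+u/4-.4,210+v/4-.4)
def yaw(p):d=p[1]-p[0];return np.degrees(np.arctan2(d[1],d[0]))
g=ray(W,[a(322,208),a(448,205),a(460,340),a(335,345)],.189);print('grip',g.mean(0),np.linalg.norm(np.diff(g,axis=0),axis=1),yaw(g[:2]),yaw(g[[3,2]]))
bp=ray(W,[a(112,87),a(600,67),a(612,480),a(150,495)],.006);print('base',bp,yaw(bp[:2]),yaw(bp[[3,2]]))
f=ray(W,[a(145,242),a(295,240),a(140,335),a(295,333)],.106);print('gap',f,yaw(f[:2]),yaw(f[2:]))
t=ray(W,[a(537,155),a(545,393)],.111);print('tip',t)
print('bar',(l:=ray(W,[b(345,268),b(318,457)],.119)),l.mean(0),np.linalg.norm(l[1]-l[0]),yaw(l[::-1]))
p=ray(W,[b(30,145),b(572,65),b(615,468),b(122,542)],.07);print('pot',p,p.mean(0),yaw(p[:2]),yaw(p[[3,2]]))
S=cam('side')
print(proj(S,[[*l.mean(0)[:2],.116],g.mean(0)]))
```

```text
grip [0.51392897 0.27384342 0.189     ] [0.02010832 0.02082619 0.02032503] 1.1904868073358255 2.1100179157597747
base [[0.43284363 0.32130085 0.006     ]
 [0.55136475 0.32560709 0.006     ]
 [0.55491708 0.22726131 0.006     ]
 [0.43650788 0.22367839 0.006     ]] 2.0808165870994237 1.733173846280544
gap [[0.4583527  0.28191087 0.106     ]
 [0.48836451 0.28223879 0.106     ]
 [0.4563054  0.26398729 0.106     ]
 [0.48770021 0.26432341 0.106     ]] 0.6260258146714662 0.6133966357374325
tip [[0.53683905 0.29777882 0.111     ]
 [0.53828142 0.25261867 0.111     ]]
bar [[0.54500629 0.10486064 0.119     ]
 [0.53591763 0.03575276 0.119     ]] [0.54046196 0.0703067  0.119     ] 0.06970295547030719 82.50779209590478
pot [[ 0.43308387  0.13240463  0.07      ]
 [ 0.62509714  0.16139863  0.07      ]
 [ 0.64930004  0.00286088  0.07      ]
 [ 0.45877707 -0.02929247  0.07      ]] [0.54156453 0.06684292 0.07      ] 8.586790163244796 9.579182791427703
[[326.14181224 238.84768043]
 [290.92658029 255.62942717]]
```

Emit:
{"api": "step_arm", "payload": {"commands": [[[0,0.03,0.03,0],[0,0.07,0.06,0],[0,0.1,0.09,0],[0,0.11,0.1,0],[0,0.11,0.1,0],[0,0.11,0.1,0]]]}}

```text
clock: 1.95
tcp_pos: [0.5407, 0.0917, 0.2543]
orientation: [1.0, 0.001, 0.001, -0.001]
wrist_force: [-0.6, 0.6, 0.3]
width: 0.0854
```

Run:
```python
from h import *
import pickle
st=monitor.observe(); im=imaging.get_image('wrist')[:,:,::-1]
cv2.imwrite('pics/w2.png',im); pickle.dump(st,open('w2.pkl','wb'))
print(st['tcp_pos'],st['orientation'],st['clock'])
```

```text
[0.54072489 0.09171508 0.25427779] [ 9.99998838e-01  9.41582465e-04  1.04829718e-03 -5.82226690e-04] 1.95
```

View pics/w2.png

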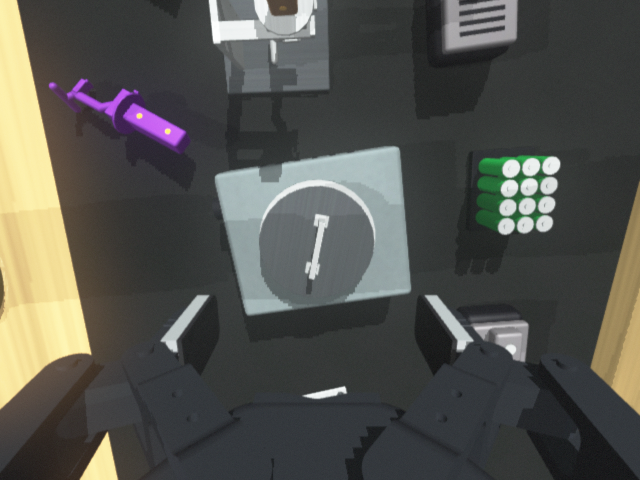

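Emit:
{"api": "step_arm", "payload": {"commands": [[[0,0.03,-0.03,0],[-0.01,0.09,-0.05,0],[-0.01,0.15,-0.05,0],[-0.01,0.21,-0.05,0],[-0.01,0.27,-0.05,0],[-0.01,0.3,-0.05,0],[-0.01,0.31,-0.05,0],[-0.01,0.31,-0.05,0]]]}}

```text
clock: 3.0
tcp_pos: [0.5308, -0.2187, 0.3033]
orientation: [1.0, 0.001, 0.0, -0.0]
wrist_force: [0.2, 0.7, -0.3]
width: 0.0853
```

Run:
```python
from h import *
import pickle
st=monitor.observe(); im=imaging.get_image('wrist')[:,:,::-1]
cv2.imwrite('pics/w3.png',im); pickle.dump(st,open('w3.pkl','wb'))
print(st['tcp_pos'],st['orientation'],st['clock'])
```

```text
[ 0.53076021 -0.21871837  0.30332197] [ 9.99999626e-01  7.32771434e-04  3.80536331e-04 -2.55940047e-04] 3.0
```

View pics/w3.png

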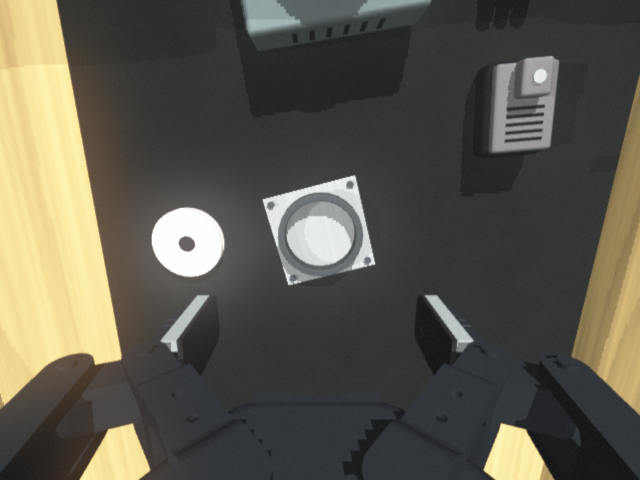

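The rest is in view, with its ring centred near (320,233). The lid in picture w2 is centred near (317,245), with its bar running from (321,216) to (313,277). I'll make crops to measure both.

Run:
```python
import cv2
cv2.imwrite('pics/w2a.png',cv2.resize(cv2.imread('pics/w2.png')[170:310,245:390],None,fx=4,fy=4,interpolation=cv2.INTER_CUBIC))
cv2.imwrite('pics/w3a.png',cv2.resize(cv2.imread('pics/w3.png')[165:295,255:385],None,fx=4,fy=4,interpolation=cv2.INTER_CUBIC))
```

```text
(no output)
```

View pics/w2a.png

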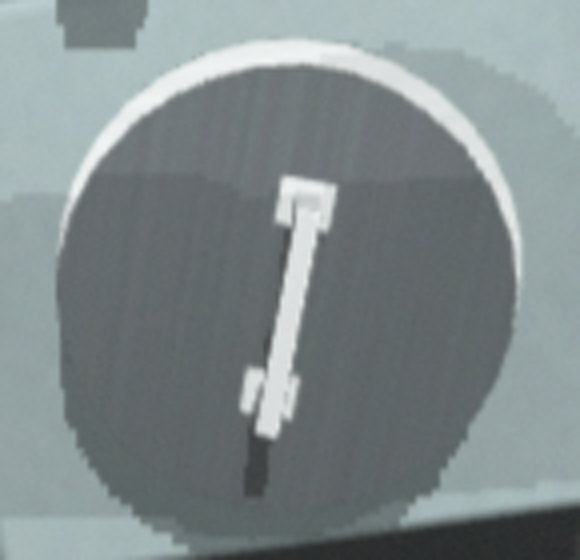

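View pics/w3a.png

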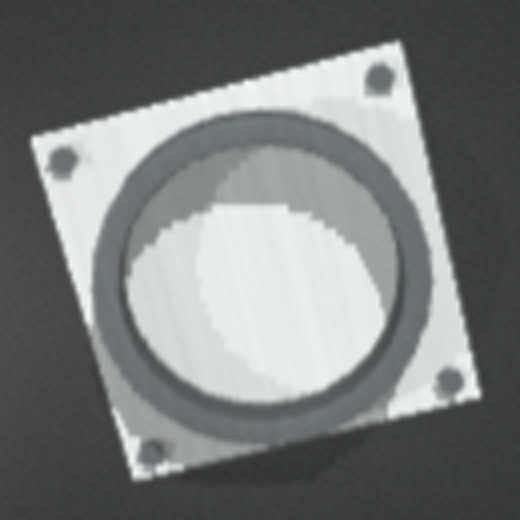

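Run:
```python
from h import *
import pickle
W=cam('wrist',pickle.load(open('w2.pkl','rb')))
b=lambda u,v:(245+u/4-.4,170+v/4-.4); c=lambda u,v:(255+u/4-.4,165+v/4-.4)
def yaw(p):d=p[1]-p[0];return np.degrees(np.arctan2(d[1],d[0]))
l=ray(W,[b(309,198),b(267,438)],.119);print('bar',l,l.mean(0),np.linalg.norm(l[1]-l[0]),yaw(l[::-1]))
pads=ray(W,[b(306,205),b(269,393)],.0955);print('pads',pads,pads.mean(0),np.linalg.norm(pads[1]-pads[0]),yaw(pads[::-1]))
f=ray(W,[b(57,285),b(517,285)],.095);print('flange',f,f.mean(0))
W3=cam('wrist',pickle.load(open('w3.pkl','rb')))
o=ray(W3,[c(92,280),c(432,275),c(262,108),c(262,442)],.026);print('ring',o,o[:2].mean(0),o[2:].mean(0))
i=ray(W3,[c(124,275),c(402,275),c(262,143),c(262,405)],.026);print(i[:2].mean(0),i[2:].mean(0))
p=ray(W3,[c(32,138),c(400,42),c(480,397),c(135,480)],.006);print('plate',p.mean(0),np.linalg.norm(np.diff(p,axis=0),axis=1),yaw(p[:2]))
# pot from w2
q=ray(W,[(216,176),(399,148),(411,291),(247,315)],.07);print('pot',q.mean(0),np.linalg.norm(np.diff(q,axis=0),axis=1),yaw(q[:2]))
```

```text
bar [[0.54513579 0.0961768  0.119     ]
 [0.53510537 0.03544152 0.119     ]] [0.54012058 0.06580916 0.119     ] 0.06155796981730219 80.62225948640337
pads [[0.54482107 0.08945164 0.0955    ]
 [0.53532903 0.03865566 0.0955    ]] [0.54007505 0.06405365 0.0955    ] 0.051675241788819666 79.41543825864393
flange [[0.48049335 0.06809147 0.095     ]
 [0.59961343 0.06829029 0.095     ]] [0.54005339 0.06819088 0.095     ]
ring [[ 0.47569549 -0.26631175  0.026     ]
 [ 0.59447185 -0.2643145   0.026     ]
 [ 0.53483563 -0.20630771  0.026     ]
 [ 0.53539803 -0.32677147  0.026     ]] [ 0.53508367 -0.26531312  0.026     ] [ 0.53511683 -0.26653959  0.026     ]
[ 0.53545875 -0.26441106  0.026     ] [ 0.53511132 -0.26535943  0.026     ]
plate [ 0.53525439 -0.26803443  0.006     ] [0.13365001 0.13504787 0.13419627] 14.594406835357491
pot [0.54188539 0.06586529 0.07      ] [0.19340063 0.16210576 0.19507712] 8.578750651313351
```

Emit:
{"api": "step_arm", "payload": {"commands": [[[0,-0.04,0,0],[0,-0.1,0,0],[-0.01,-0.16,0,0],[-0.01,-0.22,0,0],[-0.01,-0.28,0,0],[-0.017,-0.34,0,0],[-0.017,-0.4,0,0],[-0.017,-0.44,0,-1.5]]]}}

```text
clock: 4.05
tcp_pos: [0.5106, 0.226, 0.3035]
orientation: [1.0, 0.017, 0.0, -0.001]
wrist_force: [0.6, -0.4, 0.2]
width: 0.0854
```

Emit:
{"api": "step_arm", "payload": {"commands": [[[0,-0.03,0,0],[0,-0.051,0.01,0],[0,-0.053,0.04,0],[0,-0.053,0.06,0],[0,-0.053,0.07,0],[0,-0.053,0.07,0]]]}}

```text
clock: 4.8
tcp_pos: [0.5107, 0.2739, 0.2328]
orientation: [1.0, 0.014, -0.0, 0.0]
wrist_force: [-1.0, 0.1, 1.8]
width: 0.0855
```

Run:
```python
from h import *
import pickle
st=monitor.observe(); im=imaging.get_image('wrist')[:,:,::-1]; s=imaging.get_image('side')[:,:,::-1]
cv2.imwrite('pics/w4.png',im); cv2.imwrite('pics/s4.png',cv2.resize(s[150:370,200:420],None,fx=2.7,fy=2.7))
print(st['tcp_pos'],Ro.from_quat(st['orientation']).as_matrix()[:,0],st['clock'])
print(proj(cam('wrist',st),[[.514,.2742,.189]]))
```

```text
[0.51067021 0.27391126 0.23277008] [ 9.99604661e-01  2.81087387e-02 -6.48988608e-04] 4.8
[[322.73080554 252.7381075 ]]
```

View pics/w4.png

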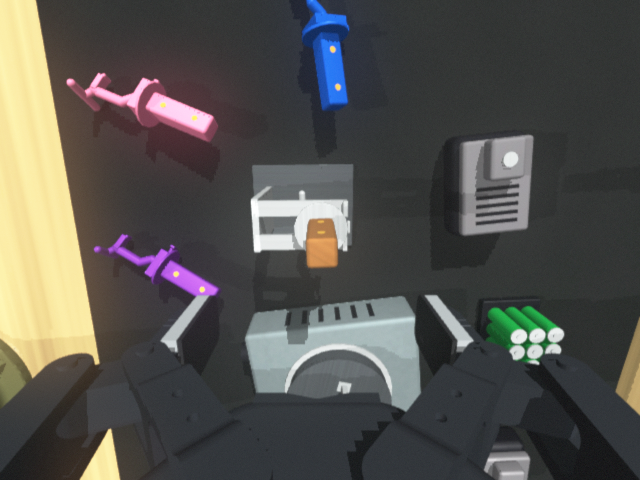

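View pics/s4.png

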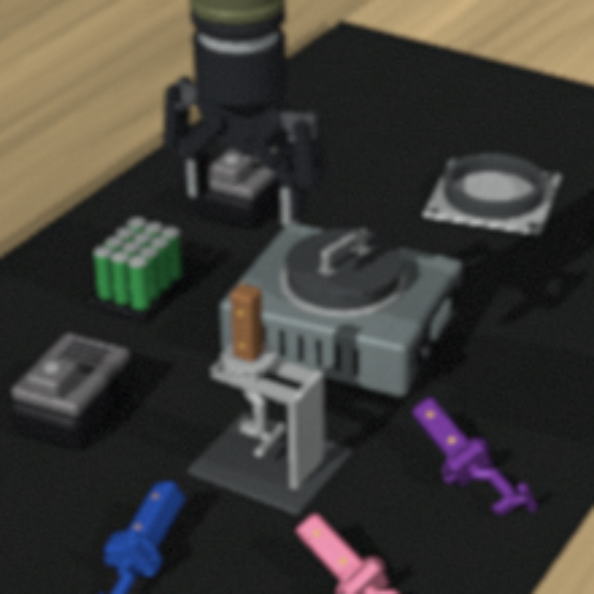

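Emit:
{"api": "step_arm", "payload": {"commands": [[[0.003,0.001,0.02,0],[0.003,0.001,0.05,0],[0.003,0.001,0.08,0],[0.003,0.001,0.1,0],[0.003,0.001,0.108,0],[0.003,0.001,0.11,0],[0.003,0.001,0.11,0]]]}}

```text
clock: 5.78
tcp_pos: [0.5152, 0.2723, 0.1236]
orientation: [1.0, 0.013, 0.001, -0.0]
wrist_force: [-0.2, -0.3, 0.7]
width: 0.0854
```

Emit:
{"api": "step_arm", "payload": {"commands": [[[0,0,0,0],[0,0,0,0],[0,0,0,0],[0,0,0,0],[0,0,0,0],[0,0,0,0],[0,0,0,0],[0,0,0,0]]], "grip": 1, "grip_force": 80}}

```text
clock: 6.78
tcp_pos: [0.5147, 0.2722, 0.1233]
orientation: [1.0, 0.013, 0.0, -0.0]
wrist_force: [-1.3, 0.1, 5.4]
width: 0.0212
```

Run:
```python
from h import *
st=monitor.observe();print(st['tcp_pos'],st['wrist_force'],st['moment'],st['width'],st['clock'])
im=imaging.get_image('wrist')[:,:,::-1]; s=imaging.get_image('side')[:,:,::-1]
cv2.imwrite('pics/m5.png',np.hstack([im[:,100:540],cv2.resize(s[170:350,220:400],(480,480))])[:, :800])
```

```text
[0.51470234 0.27220374 0.12327817] [-1.33350154  0.1347353   5.37208077] [-0.05064722  0.40840767 -0.02165434] 0.021205266085975134 6.775
```

View pics/m5.png

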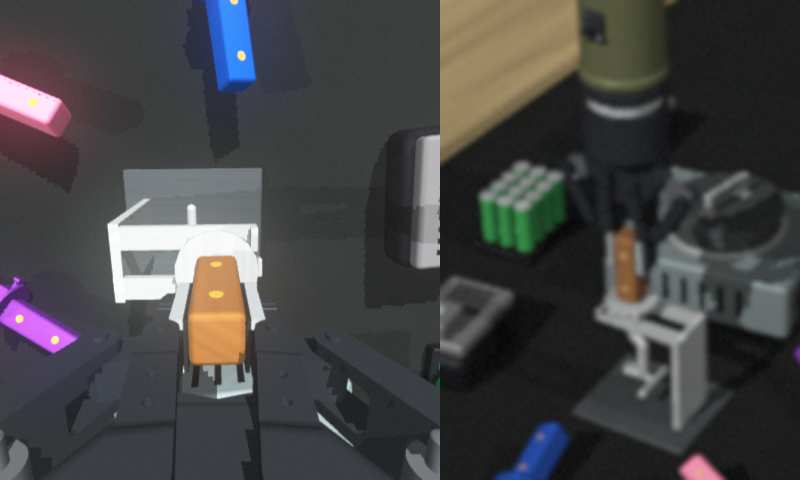

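The grip is held with a 21 mm opening. Next I lift it and draw it out along the stand's +x.

Emit:
{"api": "step_arm", "payload": {"commands": [[[0,0,-0.008,0],[0,0,-0.016,0],[0,0,-0.016,0],[0.015,0,-0.016,0],[0.035,0,-0.016,0],[0.055,0,-0.016,0],[0.065,0,-0.016,0],[0.065,0,-0.016,0]]]}}

```text
clock: 7.88
tcp_pos: [0.5802, 0.2733, 0.1382]
orientation: [1.0, 0.013, -0.0, 0.0]
wrist_force: [-0.0, -0.1, -2.7]
width: 0.0212
```

Emit:
{"api": "step_arm", "payload": {"commands": [[[0,0,-0.04,0],[0,0,-0.09,0],[0,0,-0.14,0],[0,0,-0.17,0],[0,0,-0.17,0],[0,0,-0.17,0]]]}}

```text
clock: 8.62
tcp_pos: [0.5787, 0.2735, 0.307]
orientation: [1.0, 0.013, -0.001, 0.001]
wrist_force: [-0.2, -0.1, -3.1]
width: 0.0215
```

Run:
```python
from h import *
import pickle
st=monitor.observe();print(st['tcp_pos'],Ro.from_quat(st['orientation']).as_matrix()[:,0],st['wrist_force'],st['moment'],st['width'],st['clock'])
im=imaging.get_image('wrist')[:,:,::-1]; s=imaging.get_image('side')[:,:,::-1]
S=cam('side'); R=Ro.from_quat(st['orientation']).as_matrix()
o=st['tcp_pos']-[0,0,.0173]
for dz in (0,-.062,-.092): print(dz,proj(S,o+R[:,0]*(-.02 if dz else 0)+[0,0,dz]))
cv2.imwrite('pics/w6.png',im);cv2.imwrite('pics/s6.png',cv2.resize(s[130:310,200:380],(600,600),interpolation=cv2.INTER_CUBIC))
```

```text
[0.57865637 0.27352482 0.30695722] [ 0.99964201  0.02663483 -0.00253871] [-0.18030554 -0.10469111 -3.10128612] [-0.02455734  0.01166523  0.05144789] 0.02151553234525992 8.625
0 [[266.59129104 211.7339319 ]]
-0.062 [[274.98563951 236.45123982]]
-0.092 [[275.58045777 247.00408684]]
```

View pics/s6.png

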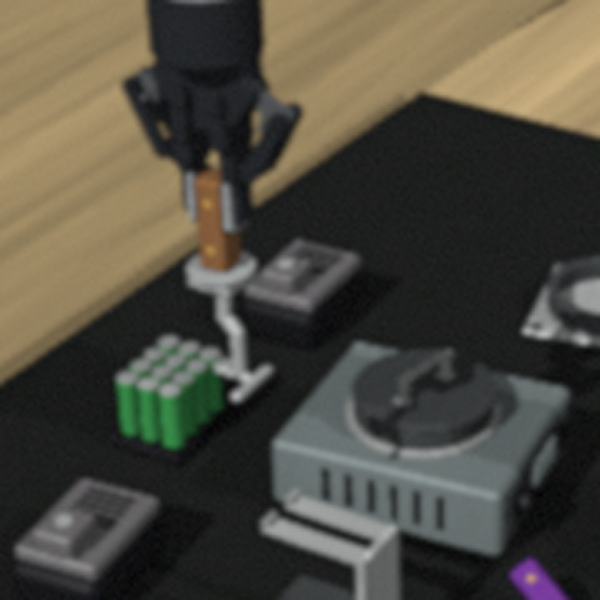

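View pics/w6.png

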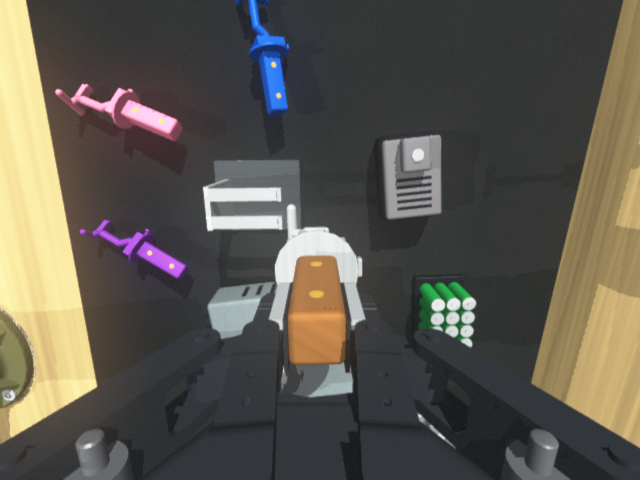

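Run:
```python
from h import *
c=imaging.get_calibration('wrist');K=cam('side')
H=np.linalg.inv(c['hand_eye'])
for y in (0,-.0015,-.003):
  for x in (0,):
    out=[]
    for dx,dy in((-.011,-.011),(.011,-.011),(.011,.011),(-.011,.011)):
        p=H@[x+dx,y+dy,-.0667,1]; out+= [c['fx']*p[0]/p[2]+c['cx'],c['fy']*p[1]/p[2]+c['cy']]
    print(y,np.round(out,1))
a=cv2.imread('pics/w6.png')[240:380,250:390]
cv2.imwrite('pics/w6a.png',cv2.resize(a,None,fx=4,fy=4,interpolation=cv2.INTER_CUBIC))
```

```text
0 [287.6 318.9 350.2 319.  348.5 372.5 289.  372.5]
-0.0015 [287.5 315.1 350.3 315.1 348.6 369.  288.9 369. ]
-0.003 [287.4 311.2 350.4 311.2 348.7 365.5 288.8 365.5]
```

View pics/w6a.png

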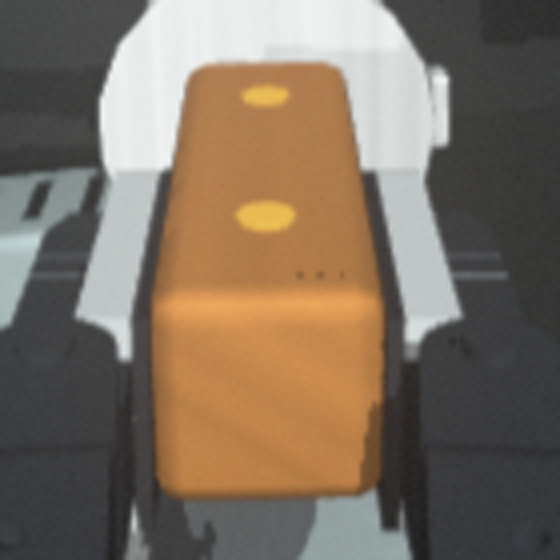

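Emit:
{"api": "step_arm", "payload": {"commands": [[[-0.01,0.03,0,1.5],[-0.025,0.08,0,4.5],[-0.045,0.13,0,7.5],[-0.06,0.18,0,10.5],[-0.064,0.205,0.02,11.5],[-0.064,0.205,0.04,11.5],[-0.064,0.205,0.047,11.5],[-0.064,0.205,0.047,11.5]]]}}

```text
clock: 9.72
tcp_pos: [0.5204, 0.0676, 0.261]
orientation: [0.996, -0.087, -0.001, 0.0]
wrist_force: [0.3, -1.2, -2.7]
width: 0.0212
```

```bash
cat > look.py <<'E'
import sys
from h import *
n=sys.argv[1]
st=monitor.observe();X=Ro.from_quat(st['orientation']).as_matrix()
print(st['tcp_pos'].round(4),'yaw',np.degrees(np.arctan2(X[1,0],X[0,0])).round(2),'z',X[:,2].round(4),st['wrist_force'].round(2),st['moment'].round(3),st['width'].round(4),st['clock'])
s=imaging.get_image('side')[:,:,::-1]
x0,y0=(int(v) for v in sys.argv[2:4]) if len(sys.argv)>3 else (250,160)
cv2.imwrite(f'pics/{n}.png',cv2.resize(s[y0:y0+120,x0:x0+140],(770,660)[:2] if 0 else (700,600),interpolation=cv2.INTER_CUBIC))
E
python3 look.py s7
```

```text
Traceback (most recent call last):
  File "look.py", line 5, in <module>
    print(st['tcp_pos'].round(4),'yaw',np.degrees(np.arctan2(X[1,0],X[0,0])).round(2),'z',X[:,2].round(4),st['wrist_force'].round(2),st['moment'].round(3),st['width'].round(4),st['clock'])
                                                                                                                                                           ^^^^^^^^^^^^^^^^^
AttributeError: 'float' object has no attribute 'round'
```

```bash
sed -i "s/st\['width'\].round(4)/round(st['width'],4)/" look.py; python3 look.py s7
```

```text
[0.5204 0.0676 0.261 ] yaw -9.94 z [-2.e-03 -2.e-04 -1.e+00] [ 0.34 -1.17 -2.66] [-0.023 -0.034 -0.038] 0.0212 9.725
```

View pics/s7.png

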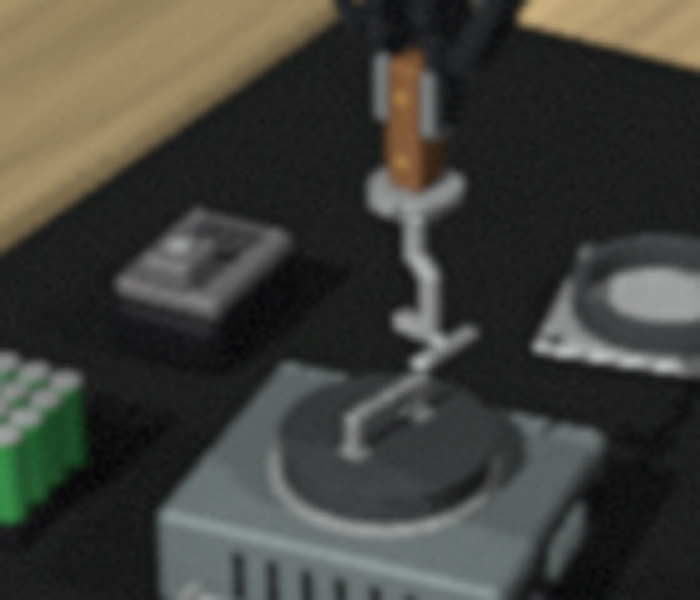

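Run:
```python
from h import *
st=monitor.observe();R=Ro.from_quat(st['orientation']).as_matrix();S=cam('side')
ax=st['tcp_pos']+R[:,1]*-.002
o=ax-[0,0,.0173]
for d in (.06,.07,.08,.09): print(d,(proj(S,o-R[:,0]*.02-[0,0,d-.004])-[250,160])*5)
print('guardtop',(proj(S,o+[0,0,.013])-[250,160])*5,'bar',(proj(S,[.54,.065,.116])-[250,160])*5)
```

```text
0.06 [[441.25394141 300.54004469]]
0.07 [[441.0748165  316.95590765]]
0.08 [[440.8969202  333.25917491]]
0.09 [[440.72023991 349.45100095]]
guardtop [[412.79332797 171.7769245 ]] bar [[386.54078384 389.96238847]]
```

Emit:
{"api": "step_arm", "payload": {"commands": [[[0,0,0.02,0],[0,0,0.035,0],[0,0,0.045,0],[0,0,0.048,0],[0,0,0.05,0],[0,0,0.05,0],[0,0,0.05,0]]]}}

```text
clock: 10.65
tcp_pos: [0.5213, 0.0672, 0.2124]
orientation: [0.996, -0.087, 0.0, -0.0]
wrist_force: [0.0, 0.2, -2.2]
width: 0.0214
```

```bash
python3 look.py s8
```

```text
[0.5213 0.0672 0.2124] yaw -10.0 z [ 9.e-04  1.e-04 -1.e+00] [ 0.05  0.16 -2.19] [-0.053 -0.028  0.005] 0.0214 10.65
```

View pics/s8.png

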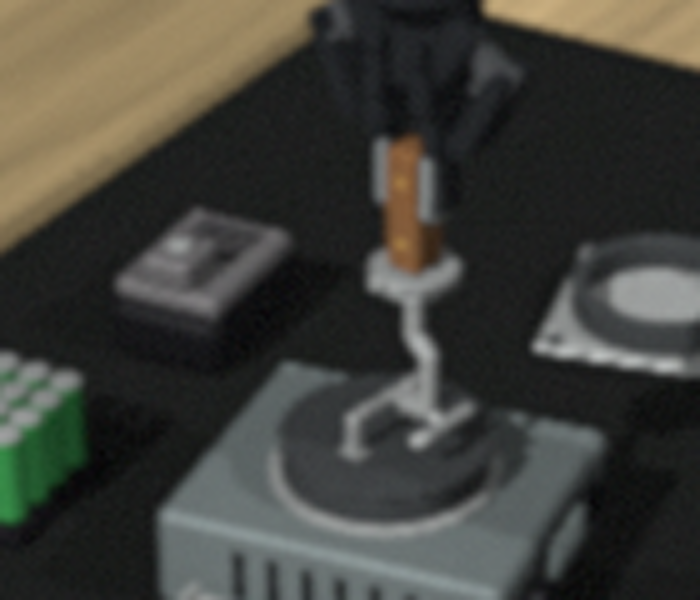

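Emit:
{"api": "step_arm", "payload": {"commands": [[[0,0,0.002,0],[0,0,0.004,0],[0,0,0.006,0],[0,0,0.006,0]]]}}

```text
clock: 11.2
tcp_pos: [0.5208, 0.0671, 0.2056]
orientation: [0.996, -0.087, -0.0, 0.0]
wrist_force: [-0.8, 0.6, -2.4]
width: 0.0209
```

Emit:
{"api": "step_arm", "payload": {"commands": [[[0,0,0.001,0],[0,0,0.002,0],[0,0,0.002,0]]]}}

```text
clock: 11.58
tcp_pos: [0.521, 0.0671, 0.2038]
orientation: [0.996, -0.087, -0.0, 0.0]
wrist_force: [0.9, 0.4, -3.6]
width: 0.021
```

Emit:
{"api": "step_arm", "payload": {"commands": [[[0,0,0.001,0],[0,0,0.002,0],[0,0,0.002,0]]]}}

```text
clock: 11.95
tcp_pos: [0.521, 0.0671, 0.2018]
orientation: [0.996, -0.087, -0.0, 0.0]
wrist_force: [0.6, 1.3, -3.3]
width: 0.0212
```

Emit:
{"api": "step_arm", "payload": {"commands": [[[0,0,0.001,0],[0,0,0.0015,0],[0,0,0.0015,0]]]}}

```text
clock: 12.32
tcp_pos: [0.521, 0.0671, 0.2004]
orientation: [0.996, -0.087, -0.0, 0.0]
wrist_force: [0.0, -0.4, -3.2]
width: 0.0212
```

Emit:
{"api": "step_arm", "payload": {"commands": [[[0,0,0.001,0],[0,0,0.0015,0],[0,0,0.0015,0]]]}}

```text
clock: 12.7
tcp_pos: [0.521, 0.0671, 0.1989]
orientation: [0.996, -0.087, -0.0, 0.0]
wrist_force: [-0.2, -0.4, -2.6]
width: 0.0213
```

Emit:
{"api": "step_arm", "payload": {"commands": [[[0,0,0.001,0],[0,0,0.0015,0],[0,0,0.0015,0]]]}}

```text
clock: 13.08
tcp_pos: [0.521, 0.0671, 0.1974]
orientation: [0.996, -0.087, -0.0, 0.0]
wrist_force: [0.8, 0.7, -1.8]
width: 0.0211
```

```bash
python3 look.py s9
```

```text
[0.521  0.0671 0.1974] yaw -10.0 z [-1.e-04 -1.e-04 -1.e+00] [ 0.81  0.73 -1.84] [ 0.063  0.019 -0.028] 0.0211 13.075
```

View pics/s9.png

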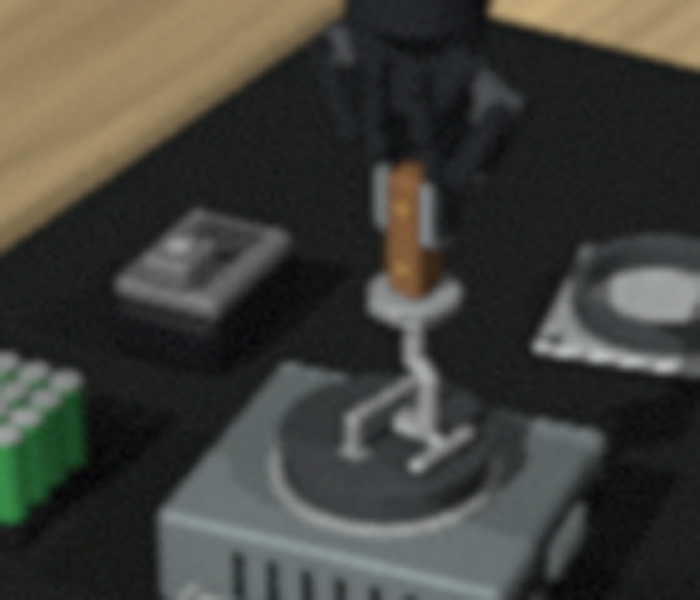

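Emit:
{"api": "step_arm", "payload": {"commands": [[[0,0,0.001,0],[0,0,0.001,0],[0,0,0.001,0]]]}}

```text
clock: 13.5
tcp_pos: [0.521, 0.0671, 0.1964]
orientation: [0.996, -0.087, 0.0, 0.0]
wrist_force: [-0.3, 0.5, -2.2]
width: 0.0211
```

Emit:
{"api": "step_arm", "payload": {"commands": [[[0,0,0.001,0],[0,0,0.001,0],[0,0,0.001,0]]]}}

```text
clock: 13.88
tcp_pos: [0.521, 0.0672, 0.1954]
orientation: [0.996, -0.087, -0.0, 0.0]
wrist_force: [0.7, 0.5, -2.3]
width: 0.0213
```

Emit:
{"api": "step_arm", "payload": {"commands": [[[0,0,0.001,0],[0,0,0.001,0],[0,0,0.001,0]]]}}

```text
clock: 14.25
tcp_pos: [0.5213, 0.0672, 0.1949]
orientation: [0.996, -0.087, 0.0, -0.0]
wrist_force: [0.4, 0.2, 0.9]
width: 0.0213
```

Emit:
{"api": "step_arm", "payload": {"commands": [[[0,0,0.001,0],[0,0,0.001,0],[0,0,0.001,0]]]}}

```text
clock: 14.62
tcp_pos: [0.5215, 0.0673, 0.1948]
orientation: [0.996, -0.087, 0.001, -0.0]
wrist_force: [-1.5, -0.1, 6.2]
width: 0.0208
```

Contact is felt at a TCP height of about 0.1949 (drop about 82.5 mm). I'll ease up about 1 mm and slide the hook under the bar.

Emit:
{"api": "step_arm", "payload": {"commands": [[[0,0,-0.001,0],[0,0,-0.0025,0],[0,0,-0.0025,0],[0,0,-0.0025,0]]]}}

```text
clock: 15.12
tcp_pos: [0.5207, 0.067, 0.1953]
orientation: [0.996, -0.087, -0.0, 0.0]
wrist_force: [0.2, 0.7, -2.4]
width: 0.021
```

Emit:
{"api": "step_arm", "payload": {"commands": [[[0.002,0,0,0],[0.004,0,0,0],[0.006,0,0,0],[0.008,0,0,0],[0.009,0,0,0],[0.009,0,0,0]]]}}

```text
clock: 15.88
tcp_pos: [0.5299, 0.0655, 0.1959]
orientation: [0.996, -0.087, -0.0, 0.0]
wrist_force: [0.4, 0.3, -2.9]
width: 0.0211
```

```bash
python3 look.py s10
```

```text
[0.5299 0.0655 0.1959] yaw -10.0 z [-0.e+00 -1.e-04 -1.e+00] [ 0.39  0.35 -2.93] [-0.004  0.004 -0.034] 0.0211 15.875
```

View pics/s10.png

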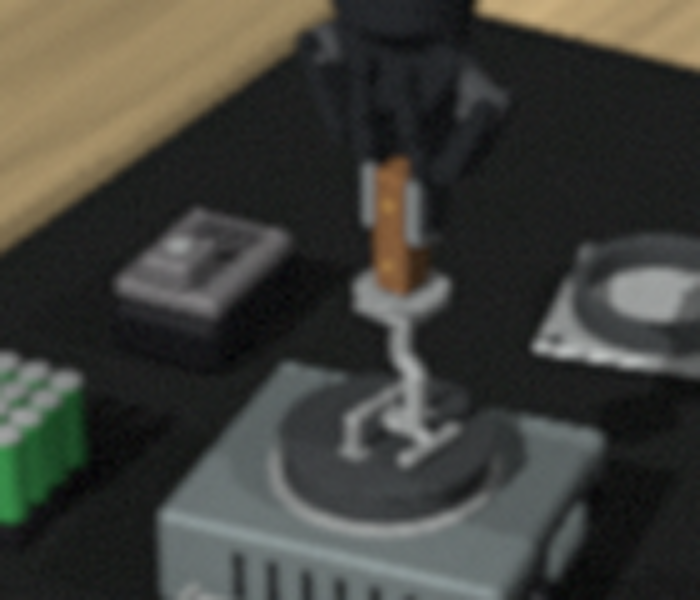

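Emit:
{"api": "step_arm", "payload": {"commands": [[[0.002,0,0,0],[0.004,0,0,0],[0.005,0,0,0],[0.005,0,0,0]]]}}

```text
clock: 16.42
tcp_pos: [0.5349, 0.0646, 0.1959]
orientation: [0.996, -0.087, 0.0, 0.0]
wrist_force: [-0.6, 0.1, -2.4]
width: 0.0211
```

Emit:
{"api": "step_arm", "payload": {"commands": [[[0.001,0,0,0],[0.002,0,0,0],[0.002,0,0,0],[0.002,0,0,0]]]}}

```text
clock: 16.92
tcp_pos: [0.5368, 0.0644, 0.1959]
orientation: [0.996, -0.087, 0.0, 0.0]
wrist_force: [0.3, -0.4, -2.6]
width: 0.0215
```

```bash
python3 look.py s11
```

```text
[0.5368 0.0644 0.1959] yaw -10.0 z [ 0. -0. -1.] [ 0.32 -0.42 -2.59] [ 0.011  0.    -0.024] 0.0215 16.925
```

View pics/s11.png

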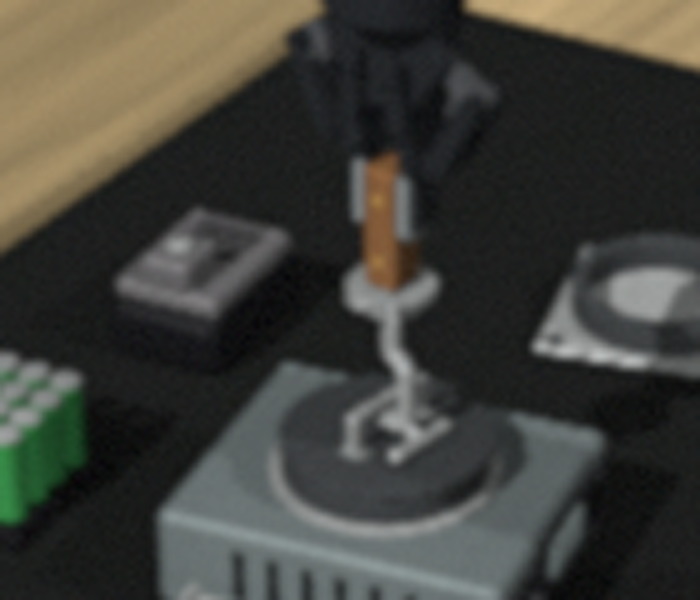

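Emit:
{"api": "step_arm", "payload": {"commands": [[[0.0005,0,-0.001,0],[0.0005,0,-0.0018,0],[0.0005,0,-0.0018,0],[0.0005,0,-0.0018,0]]]}}

```text
clock: 17.48
tcp_pos: [0.5374, 0.0642, 0.1978]
orientation: [0.996, -0.087, 0.0, 0.0]
wrist_force: [-0.2, -1.0, -1.9]
width: 0.0211
```

Emit:
{"api": "step_arm", "payload": {"commands": [[[0,0,-0.0005,0],[0,0,-0.001,0],[0,0,-0.001,0]]]}}

```text
clock: 17.85
tcp_pos: [0.5374, 0.0641, 0.1986]
orientation: [0.996, -0.087, 0.0, 0.0]
wrist_force: [1.4, 0.1, -4.7]
width: 0.0213
```

Emit:
{"api": "step_arm", "payload": {"commands": [[[0,0,-0.0005,0],[0,0,-0.0005,0],[0,0,-0.0005,0]]]}}

```text
clock: 18.23
tcp_pos: [0.5366, 0.0643, 0.1986]
orientation: [0.996, -0.087, -0.001, 0.0]
wrist_force: [0.7, -0.1, -7.6]
width: 0.0212
```

Emit:
{"api": "step_arm", "payload": {"commands": [[[0,0,-0.0005,0],[0,0,-0.001,0],[0,0,-0.0015,0],[0,0,-0.002,0],[0,0,-0.003,0],[0,0,-0.004,0],[0,0,-0.005,0],[0,0,-0.005,0]]]}}

```text
clock: 19.23
tcp_pos: [0.5374, 0.0643, 0.2043]
orientation: [0.996, -0.087, 0.0, -0.0]
wrist_force: [-0.2, -0.3, -9.1]
width: 0.0209
```

```bash
python3 look.py s12
```

```text
[0.5374 0.0643 0.2043] yaw -10.0 z [ 3.e-04 -0.e+00 -1.e+00] [-0.2  -0.29 -9.09] [-0.009  0.023  0.028] 0.0209 19.225
```

View pics/s12.png

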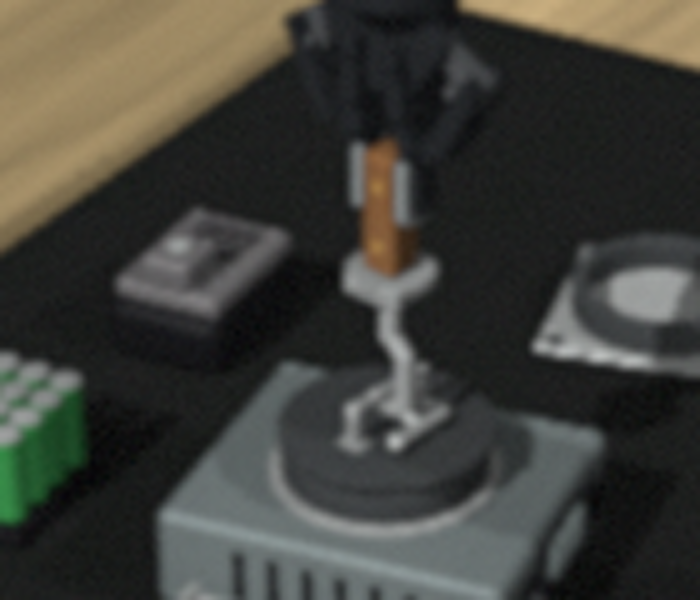

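Emit:
{"api": "step_arm", "payload": {"commands": [[[0,0,-0.001,0],[0,0,-0.003,0],[0,0,-0.006,0],[0,0,-0.01,0],[0,0,-0.014,0],[0,0,-0.018,0],[0,0,-0.021,0],[0,0,-0.022,0]]]}}

```text
clock: 20.27
tcp_pos: [0.5374, 0.0643, 0.2265]
orientation: [0.996, -0.087, 0.0, -0.0]
wrist_force: [0.4, -0.3, -8.2]
width: 0.021
```

Emit:
{"api": "step_arm", "payload": {"commands": [[[0,0,-0.002,0],[0,0,-0.006,0],[0,0,-0.012,0],[0,0,-0.018,0],[0,0,-0.022,0],[0,0,-0.024,0],[0,0,-0.024,0],[0,0,-0.024,0]]]}}

```text
clock: 21.28
tcp_pos: [0.5371, 0.0642, 0.25]
orientation: [0.996, -0.087, -0.0, 0.0]
wrist_force: [-0.2, 0.1, -8.5]
width: 0.0212
```

```bash
python3 look.py s13
python3 - <<'E'
from h import *
cv2.imwrite('pics/w13.png',imaging.get_image('wrist')[:,:,::-1])
E
```

```text
[0.5371 0.0642 0.25  ] yaw -10.0 z [-5.e-04 -1.e-04 -1.e+00] [-0.19  0.09 -8.45] [-0.027 -0.028 -0.076] 0.0212 21.275
```

View pics/s13.png

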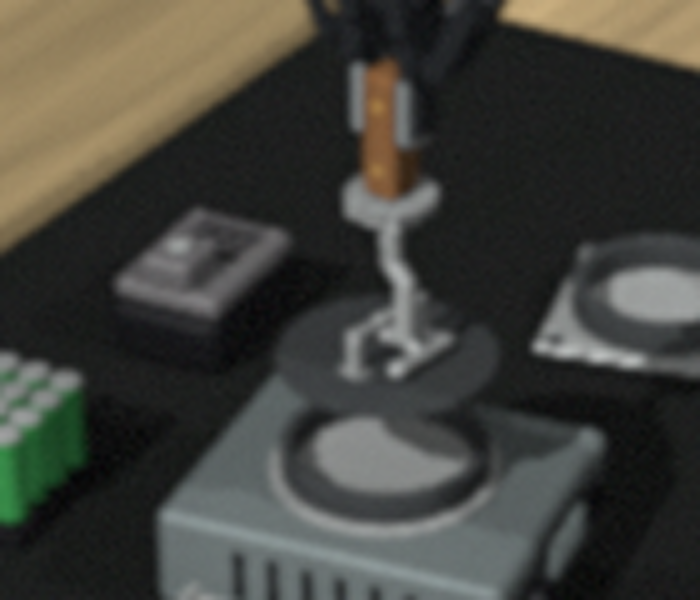

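View pics/w13.png

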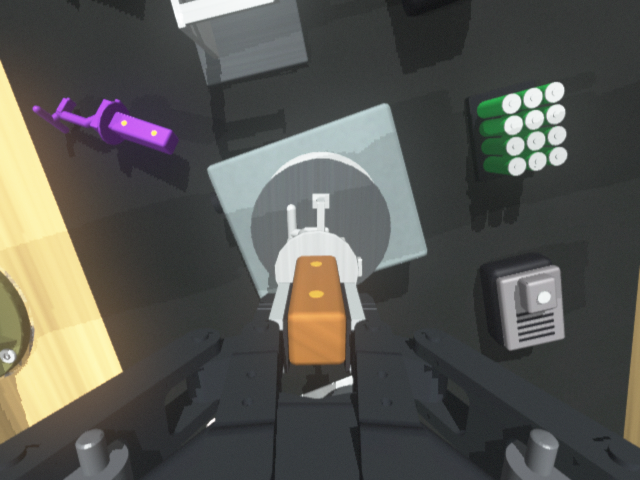

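Run:
```python
from h import *
a=cv2.imread('pics/w13.png')[140:290,235:405]
cv2.imwrite('pics/w13a.png',cv2.resize(a,None,fx=4,fy=4,interpolation=cv2.INTER_CUBIC))
```

```text
(no output)
```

View pics/w13a.png

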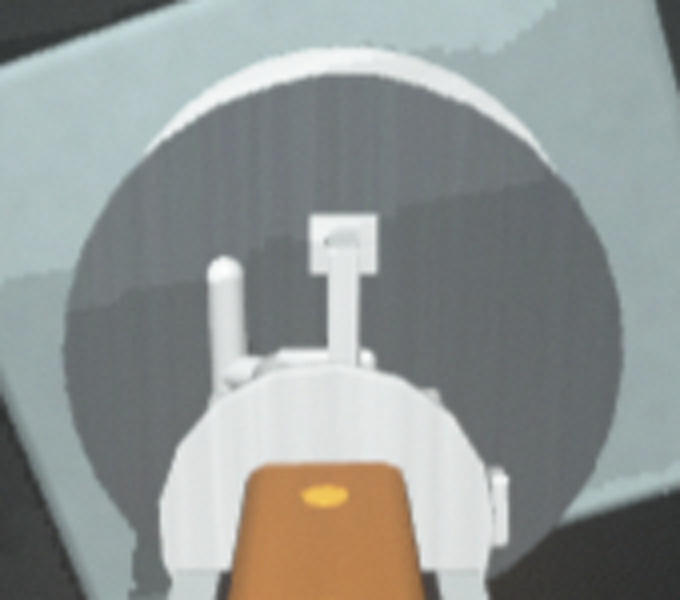

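Run:
```python
from h import *
from scipy.optimize import least_squares
c=imaging.get_calibration('wrist');H=np.array(c['hand_eye'])
b=lambda u,v:(235+u/4-.4,140+v/4-.4)
def tool(uv,z):
    d=H[:3,:3]@[(uv[0]-c['cx'])/c['fx'],(uv[1]-c['cy'])/c['fy'],1]; o=H[:3,3]
    return (o+d*(z-o[2])/d[2])[:2]
zt=.25-(.095+.25-.1984)
P=np.array([tool(b(*p),zt) for p in [(63,345),(622,345),(340,74),(150,155),(545,163),(85,450),(600,450),(75,280),(608,270)]])
r=least_squares(lambda q:np.hypot(P[:,0]-q[0],P[:,1]-q[1])-q[2],[0,0,.06]);print(r.x,r.fun.round(4))
r=least_squares(lambda q:np.hypot(P[:,0]-q[0],P[:,1]-q[1])-.06,[0,0]);print(r.x)
print('pad',tool(b(343,243),zt),'tip',tool(b(370,357),zt-.016), 'barx',tool(b(343,300),zt-.024))
```

```text
[ 0.00237015 -0.00106048  0.0592377 ] [ 0.0003  0.0002  0.0006 -0.0003 -0.0003 -0.      0.     -0.0003 -0.0003]
[ 0.00237245 -0.00025014]
pad [ 0.00236334 -0.02675441] tip [ 0.00768093 -0.00623801] barx [ 0.00213417 -0.01941991]
```

Emit:
{"api": "step_arm", "payload": {"commands": [[[0,0.0002,0,0],[0.0003,0.0017,0,0],[0.0008,0.0052,0,0],[0.0019,0.0116,0,0],[0.0034,0.021,0,0],[0.0055,0.0337,0,0],[0.0081,0.0496,0,0],[0.0111,0.0684,0,0]]]}}

```text
clock: 22.38
tcp_pos: [0.5363, -0.0065, 0.2503]
orientation: [0.996, -0.087, 0.0, 0.0]
wrist_force: [0.9, -0.4, -8.0]
width: 0.0209
```

Emit:
{"api": "step_arm", "payload": {"commands": [[[0.0035,0.0213,0,0],[0.0073,0.0446,0,0],[0.0113,0.0692,0,0],[0.0154,0.0946,0,0],[0.0195,0.12,0,0],[0.0235,0.1446,0,0],[0.0273,0.1679,0,0],[0.0308,0.1892,0,0]]]}}

```text
clock: 23.38
tcp_pos: [0.5331, -0.1991, 0.2502]
orientation: [0.996, -0.088, -0.0, 0.0]
wrist_force: [0.4, 0.4, -8.1]
width: 0.0209
```

Emit:
{"api": "step_arm", "payload": {"commands": [[[0.003,0.0188,0,0],[0.0056,0.0347,0,0],[0.0077,0.0474,0,0],[0.0092,0.0568,0,0],[0.0103,0.0632,0,0],[0.0108,0.0667,0,0],[0.0111,0.0682,0,0],[0.0111,0.0684,0,0]]]}}

```text
clock: 24.38
tcp_pos: [0.533, -0.2656, 0.2503]
orientation: [0.996, -0.087, 0.0, -0.0]
wrist_force: [0.1, -0.2, -7.6]
width: 0.0212
```

```bash
python3 look.py s14 310 140
python3 - <<'E'
from h import *
cv2.imwrite('pics/w14.png',imaging.get_image('wrist')[:,:,::-1])
E
```

```text
[ 0.533  -0.2656  0.2503] yaw -9.97 z [ 1.e-04  2.e-04 -1.e+00] [ 0.07 -0.15 -7.59] [0.004 0.01  0.019] 0.0212 24.375
```

View pics/s14.png

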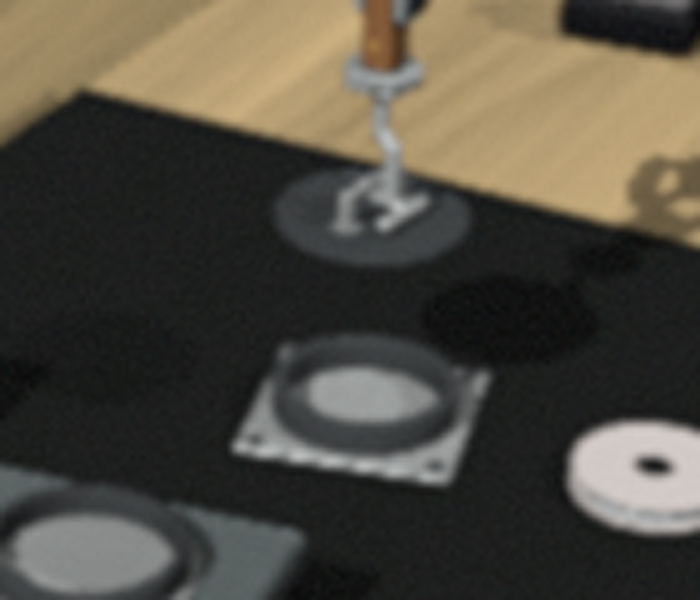

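View pics/w14.png

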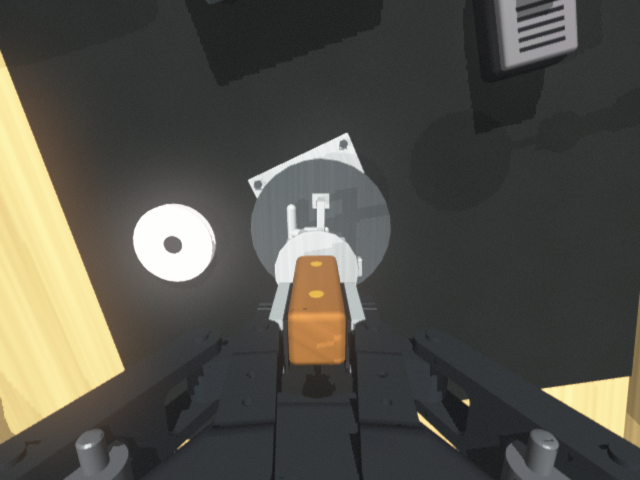

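Emit:
{"api": "step_arm", "payload": {"commands": [[[0,0,0.001,0],[0,0,0.004,0],[0,0,0.01,0],[0,0,0.02,0],[0,0,0.032,0],[0,0,0.044,0],[0,0,0.056,0],[0,0,0.068,0]]]}}

```text
clock: 25.48
tcp_pos: [0.5328, -0.2659, 0.1813]
orientation: [0.996, -0.087, -0.0, -0.0]
wrist_force: [-0.2, 0.8, -7.6]
width: 0.021
```

Emit:
{"api": "step_arm", "payload": {"commands": [[[0,0,0.009,0],[0,0,0.016,0],[0,0,0.021,0],[0,0,0.024,0],[0,0,0.026,0],[0,0,0.027,0],[0,0,0.027,0],[0,0,0.027,0]]]}}

```text
clock: 26.48
tcp_pos: [0.533, -0.266, 0.1554]
orientation: [0.996, -0.087, 0.0, 0.0]
wrist_force: [-0.3, 0.2, -7.4]
width: 0.0211
```

```bash
python3 look.py s15 310 140
python3 - <<'E'
from h import *
cv2.imwrite('pics/w15.png',imaging.get_image('wrist')[:,:,::-1])
S=cam('side')
for n,c,z,r in(('ring',[.535,-.266],.026,.06),('flange',[.5356,-.265],.0515,.06)):
  t=np.linspace(0,2*np.pi,73);P=np.c_[c[0]+r*np.cos(t),c[1]+r*np.sin(t),0*t+z];q=(proj(S,P)-[310,140])*5
  print(n,q.min(0),q.max(0))
E
```

```text
[ 0.533  -0.266   0.1554] yaw -10.0 z [ 4.e-04 -2.e-04 -1.e+00] [-0.27  0.24 -7.39] [0.009 0.004 0.038] 0.0211 26.475
ring [269.13123808 325.86817763] [458.06258701 421.03310104]
flange [268.84911371 292.03166024] [459.20057979 386.06796391]
```

View pics/s15.png

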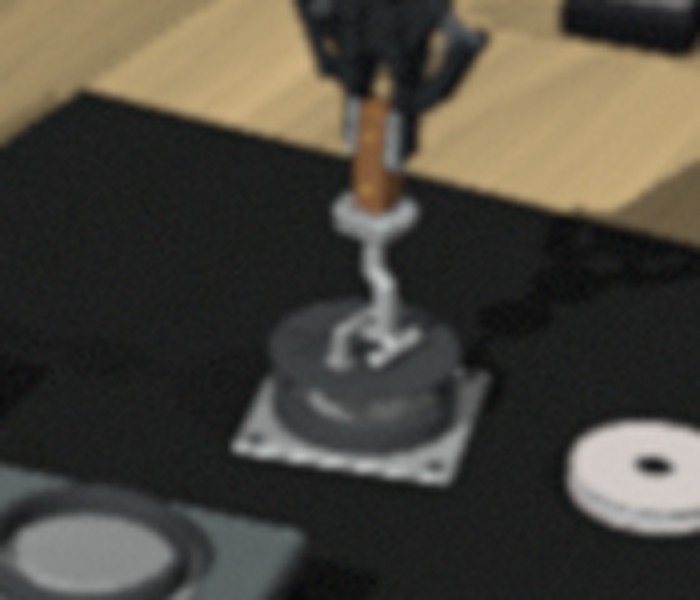

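View pics/w15.png

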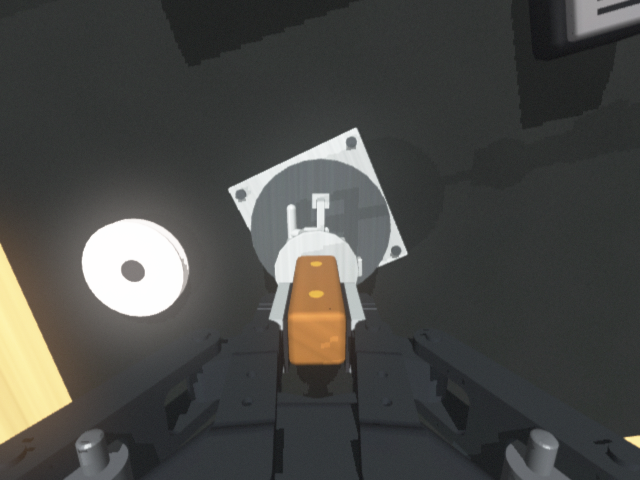

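Run:
```python
from h import *
W=cam('wrist',monitor.observe())
p=ray(W,[(228.5,188),(407.5,253),(357,128)],.006);print(p[:2].mean(0),np.linalg.norm(p[1]-p[0]))
f=ray(W,[(250.5,222),(390.5,222)],.0515);print(f.mean(0))
```

```text
[ 0.535813   -0.26769935  0.006     ] 0.18879758657458412
[ 0.53695294 -0.25839086  0.0515    ]
```

Emit:
{"api": "step_arm", "payload": {"commands": [[[0,0.001,0.001,0],[0,0.001,0.004,0],[0,0.001,0.007,0],[0,0.001,0.01,0],[0,0.001,0.012,0],[0,0.001,0.014,0],[0,0.001,0.015,0],[0,0.001,0.015,0]]]}}

```text
clock: 27.58
tcp_pos: [0.5327, -0.267, 0.1402]
orientation: [0.996, -0.087, -0.0, 0.0]
wrist_force: [0.0, -0.3, -8.9]
width: 0.0208
```

Emit:
{"api": "step_arm", "payload": {"commands": [[[0,0,0.001,0],[0,0,0.002,0],[0,0,0.003,0],[0,0,0.003,0]]]}}

```text
clock: 28.08
tcp_pos: [0.5326, -0.267, 0.1371]
orientation: [0.996, -0.087, -0.0, -0.0]
wrist_force: [0.5, -0.2, -8.4]
width: 0.0209
```

```bash
python3 look.py s16 310 140
```

```text
[ 0.5326 -0.267   0.1371] yaw -10.0 z [-2.e-04  0.e+00 -1.e+00] [ 0.45 -0.24 -8.38] [ 0.024  0.    -0.047] 0.0209 28.075
```

View pics/s16.png

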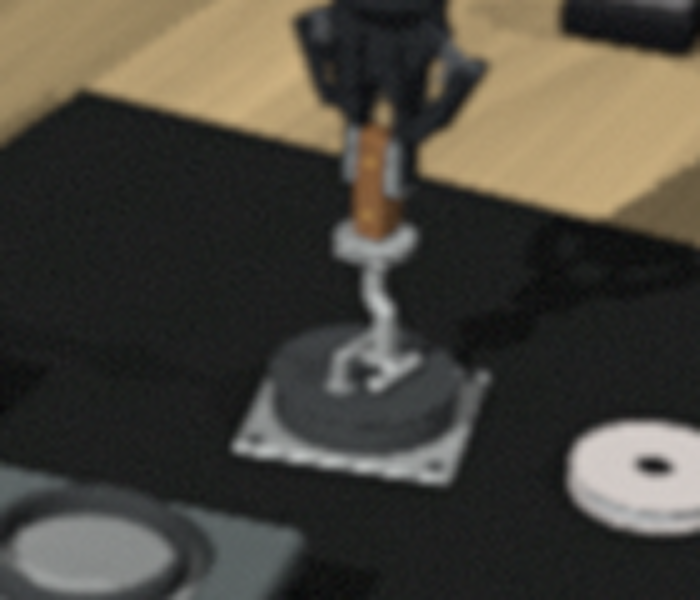

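Emit:
{"api": "step_arm", "payload": {"commands": [[[0,0,0.0005,0],[0,0,0.001,0],[0,0,0.0015,0],[0,0,0.002,0],[0,0,0.002,0]]]}}

```text
clock: 28.75
tcp_pos: [0.5326, -0.267, 0.1352]
orientation: [0.996, -0.087, -0.0, 0.0]
wrist_force: [0.5, -0.4, -7.7]
width: 0.0215
```

Emit:
{"api": "step_arm", "payload": {"commands": [[[0,0,0.0005,0],[0,0,0.001,0],[0,0,0.0012,0],[0,0,0.0012,0]]]}}

```text
clock: 29.25
tcp_pos: [0.533, -0.2671, 0.1346]
orientation: [0.996, -0.087, 0.0, 0.0]
wrist_force: [0.0, 0.3, -5.1]
width: 0.021
```

Emit:
{"api": "step_arm", "payload": {"commands": [[[0,0,0.0005,0],[0,0,0.001,0],[0,0,0.001,0]]]}}

```text
clock: 29.62
tcp_pos: [0.533, -0.2671, 0.1334]
orientation: [0.996, -0.087, 0.0, 0.0]
wrist_force: [-0.7, -0.3, -2.6]
width: 0.021
```

Emit:
{"api": "step_arm", "payload": {"commands": [[[0,0,0.0006,0],[0,0,0.0013,0],[0,0,0.0013,0],[0,0,0.0013,0]]]}}

```text
clock: 30.12
tcp_pos: [0.5327, -0.267, 0.1317]
orientation: [0.996, -0.087, 0.0, 0.0]
wrist_force: [0.6, -0.7, -2.7]
width: 0.0213
```

Emit:
{"api": "step_arm", "payload": {"commands": [[[-0.001,0,0,0],[-0.003,0,0,0],[-0.005,0,0,0],[-0.007,0,0,0],[-0.007,0,0,0]]]}}

```text
clock: 30.75
tcp_pos: [0.5256, -0.2658, 0.1318]
orientation: [0.996, -0.087, 0.0, 0.0]
wrist_force: [0.1, 0.7, -2.2]
width: 0.0211
```

Emit:
{"api": "step_arm", "payload": {"commands": [[[-0.002,0,0,0],[-0.005,0,0,0],[-0.008,0,0,0],[-0.011,0,0,0],[-0.012,0,0,0],[-0.012,0,0,0]]]}}

```text
clock: 31.5
tcp_pos: [0.514, -0.2637, 0.1318]
orientation: [0.996, -0.087, 0.0, 0.0]
wrist_force: [0.1, -0.5, -2.6]
width: 0.0212
```

```bash
python3 look.py s17 310 140
```

```text
[ 0.514  -0.2637  0.1318] yaw -10.0 z [ 3.e-04 -1.e-04 -1.e+00] [ 0.09 -0.54 -2.64] [-0.005  0.008 -0.018] 0.0212 31.5
```

View pics/s17.png

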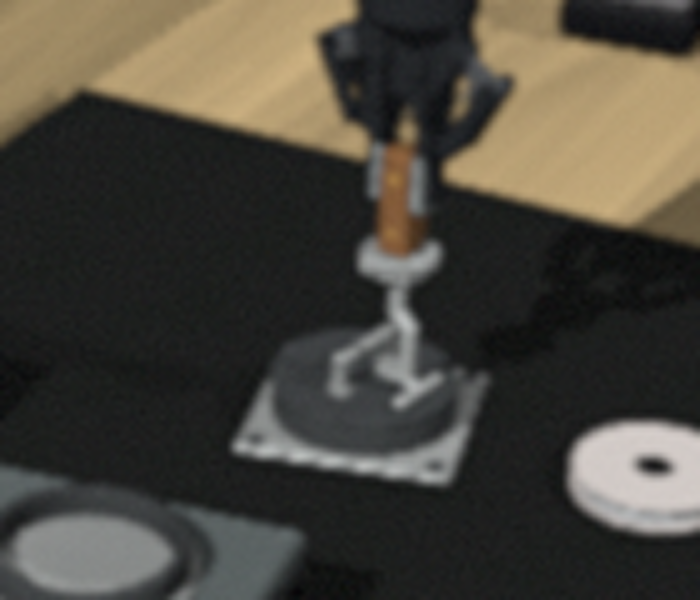

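Unhooked. The lid lies in the ring and the hook is clear of the bar. Now up and back to the stand.

Emit:
{"api": "step_arm", "payload": {"commands": [[[0,0,-0.004,0],[0,0,-0.015,0],[0,0,-0.04,0],[0,0,-0.08,0],[0,0,-0.12,0],[0,0,-0.15,0],[0,0,-0.165,0],[0,0,-0.17,0]]]}}

```text
clock: 32.55
tcp_pos: [0.5142, -0.2638, 0.3025]
orientation: [0.996, -0.087, 0.001, 0.0]
wrist_force: [0.2, 0.1, -2.7]
width: 0.021
```

```bash
python3 look.py s18 310 140
python3 - <<'E'
from h import *
st=monitor.observe();p=st['tcp_pos'];R=Ro.from_quat(st['orientation']).as_matrix()
cv2.imwrite('pics/w18.png',imaging.get_image('wrist')[:,:,::-1])
d=np.array([.5797,.2736,.30])-p;print(R.T@d)
E
```

```text
[ 0.5142 -0.2638  0.3025] yaw -10.0 z [ 1.e-03 -4.e-04 -1.e+00] [ 0.22  0.08 -2.72] [ 0.002  0.008 -0.023] 0.021 32.55
[-0.02863414 -0.54052278  0.0021385 ]
```

View pics/s18.png

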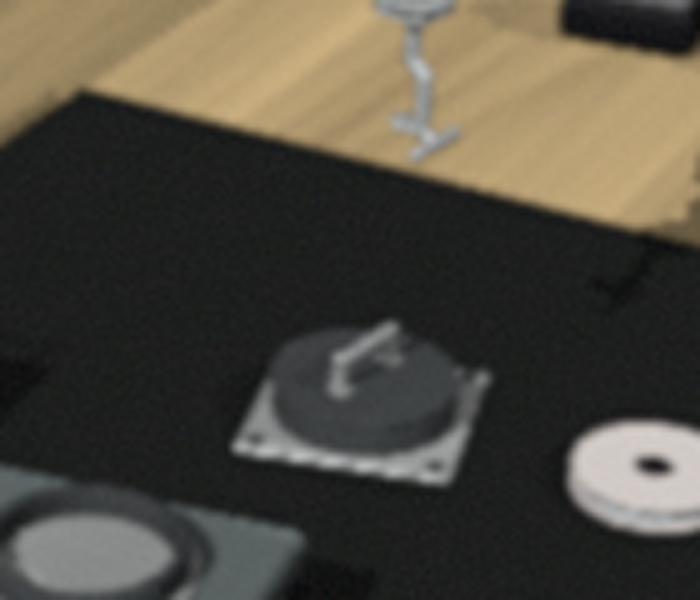

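View pics/w18.png

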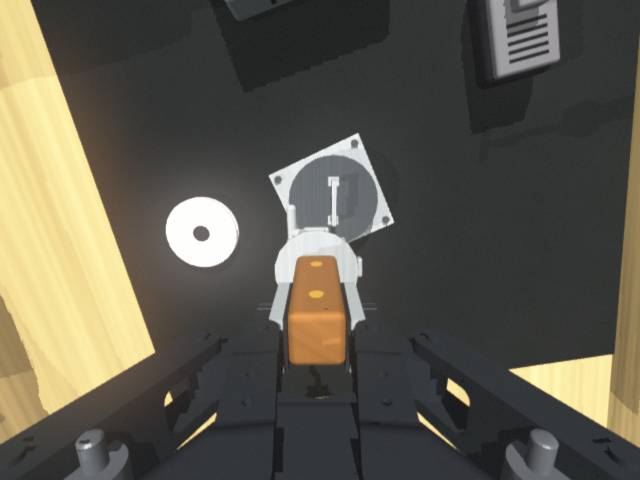

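Emit:
{"api": "step_arm", "payload": {"commands": [[[-0.001,-0.02,0,-0.5],[-0.003,-0.06,0,-1.5],[-0.006,-0.115,0,-3],[-0.009,-0.17,0,-4.5],[-0.012,-0.225,0,-6],[-0.015,-0.28,0,-7.5],[-0.018,-0.335,0,-9],[-0.0205,-0.39,0,-10.5]]]}}

```text
clock: 33.65
tcp_pos: [0.5602, 0.1274, 0.3007]
orientation: [1.0, 0.006, -0.001, -0.0]
wrist_force: [1.5, -0.5, -2.8]
width: 0.0212
```

Run:
```python
from h import *
st=monitor.observe();p=st['tcp_pos'];R=Ro.from_quat(st['orientation']).as_matrix()
d=np.array([.5797,.2736,.30])-p;print(p,np.degrees(np.arctan2(R[1,0],R[0,0])),R.T@d)
```

```text
[0.56021236 0.12736091 0.30074278] 0.6592548678622455 [ 0.02117016 -0.1460051   0.00072728]
```

Emit:
{"api": "step_arm", "payload": {"commands": [[[0.006,-0.045,0,-0.5],[0.013,-0.09,0,-1],[0.018,-0.125,0,-1],[0.021,-0.142,0,-1],[0.021,-0.146,0,-1],[0.021,-0.146,0,-1],[0.021,-0.146,0,-1]]]}}

```text
clock: 34.52
tcp_pos: [0.5817, 0.2682, 0.302]
orientation: [1.0, 0.012, 0.0, 0.0]
wrist_force: [0.3, 0.2, -2.1]
width: 0.0211
```

Run:
```python
from h import *
st=monitor.observe();p=st['tcp_pos'];R=Ro.from_quat(st['orientation']).as_matrix()
d=np.array([.5797,.2736,.1383])-p;print(p,np.degrees(np.arctan2(R[1,0],R[0,0])),R.T@d)
```

```text
[0.5816826  0.26819103 0.30195772] 1.3472078270803067 [-0.001937   -0.00561119  0.16365146]
```

Emit:
{"api": "step_arm", "payload": {"commands": [[[-0.002,-0.0055,0.02,0],[-0.002,-0.0055,0.06,0],[-0.002,-0.0055,0.1,0],[-0.002,-0.0055,0.135,0],[-0.002,-0.0055,0.155,0],[-0.002,-0.0055,0.163,0],[-0.002,-0.0055,0.163,0],[-0.002,-0.0055,0.163,0]]]}}

```text
clock: 35.52
tcp_pos: [0.5801, 0.2761, 0.1405]
orientation: [1.0, 0.013, 0.001, -0.001]
wrist_force: [0.3, 0.1, -2.8]
width: 0.0214
```

```bash
python3 - <<'E'
from h import *
cv2.imwrite('pics/w20.png',imaging.get_image('wrist')[:,:,::-1])
E
python3 look.py s20 220 190
```

```text
[0.58   0.2761 0.1404] yaw 1.5 z [ 0.0025  0.0011 -1.    ] [ 0.84 -0.27 -2.27] [-0.01  -0.037 -0.032] 0.0212 35.575
```

View pics/s20.png

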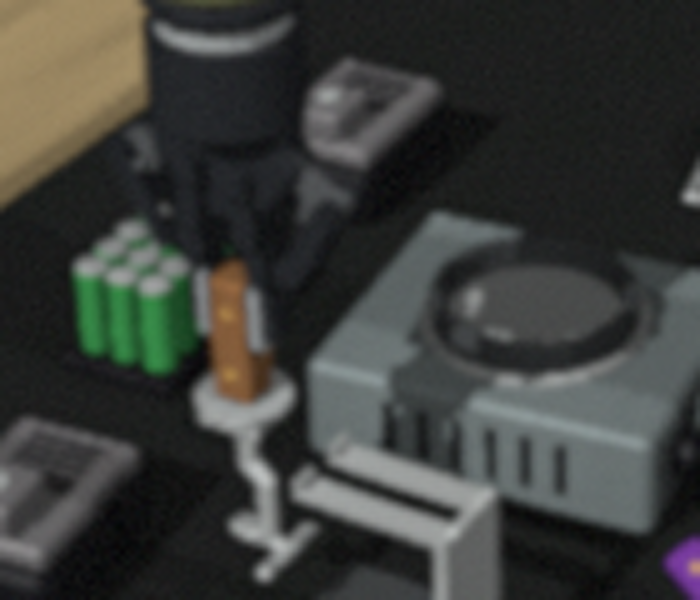

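View pics/w20.png

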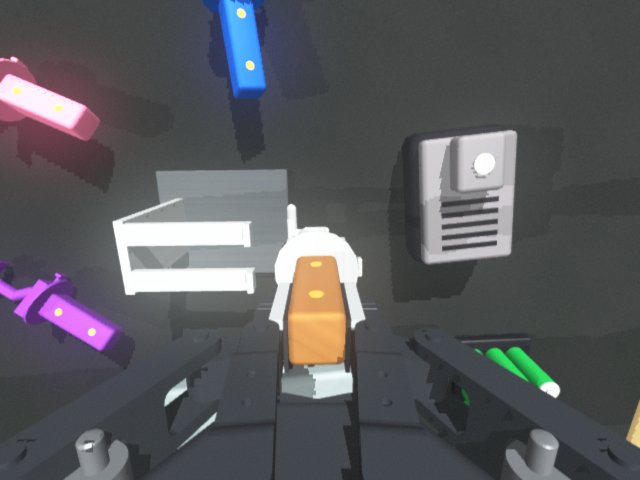

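Emit:
{"api": "step_arm", "payload": {"commands": [[[0,0.002,0.001,0],[0,0.002,0.001,0],[0,0.002,0.001,0],[0,0.002,0.001,0]]]}}

```text
clock: 36.12
tcp_pos: [0.5791, 0.2736, 0.1377]
orientation: [1.0, 0.013, 0.0, 0.0]
wrist_force: [0.3, 0.4, -2.0]
width: 0.0209
```

Emit:
{"api": "step_arm", "payload": {"commands": [[[-0.005,0,0,0],[-0.015,0,0,0],[-0.025,0,0,0],[-0.035,0,0,0],[-0.045,0,0,0],[-0.055,0,0,0],[-0.062,0,0,0],[-0.0645,0,0,0]]]}}

```text
clock: 37.12
tcp_pos: [0.5142, 0.272, 0.1378]
orientation: [1.0, 0.013, 0.0, 0.0]
wrist_force: [-0.4, 0.1, -2.3]
width: 0.0212
```

Emit:
{"api": "step_arm", "payload": {"commands": [[[0,0,0,0],[0,0,0.003,0],[0,0,0.006,0],[0,0,0.009,0],[0,0,0.011,0],[0,0,0.012,0],[0,0,0.012,0]]]}}

```text
clock: 38.0
tcp_pos: [0.5146, 0.2719, 0.1257]
orientation: [1.0, 0.013, -0.0, 0.0]
wrist_force: [-0.9, -0.3, -3.8]
width: 0.0206
```

```bash
python3 - <<'E'
from h import *
cv2.imwrite('pics/w21.png',imaging.get_image('wrist')[:,:,::-1])
E
python3 look.py s21 220 190
```

```text
[0.5147 0.2719 0.1258] yaw 1.5 z [ 1.e-04  0.e+00 -1.e+00] [ 0.18  0.62 -1.81] [ 0.02   0.029 -0.055] 0.0211 38.05
```

View pics/s21.png

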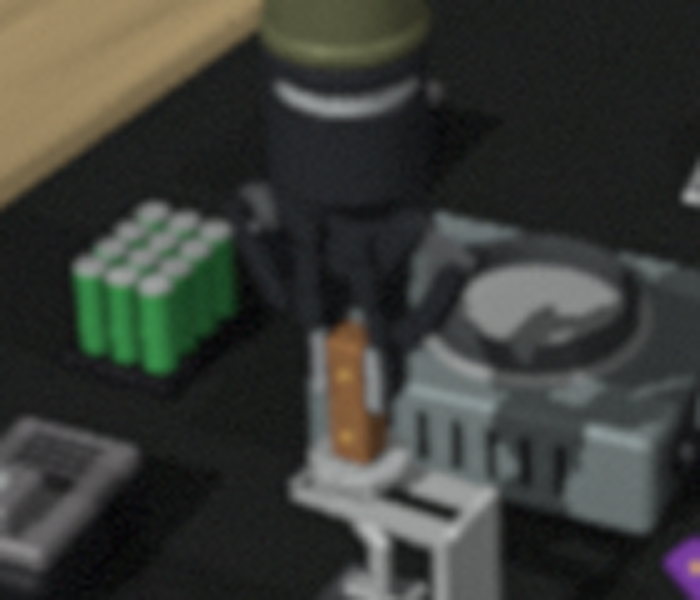

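View pics/w21.png

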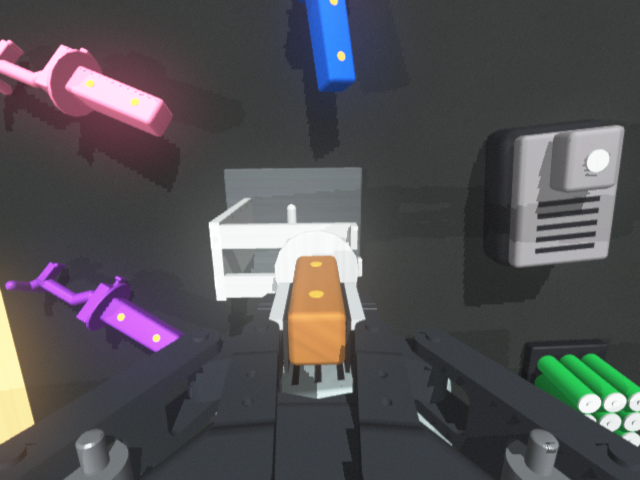

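In the fork; about 2 mm remains. I'll lower until it seats.

Emit:
{"api": "step_arm", "payload": {"commands": [[[0,0,0.001,0],[0,0,0.002,0],[0,0,0.0025,0],[0,0,0.0025,0]]]}}

```text
clock: 38.6
tcp_pos: [0.5147, 0.2719, 0.1233]
orientation: [1.0, 0.013, 0.0, 0.0]
wrist_force: [-0.2, -0.9, -1.1]
width: 0.021
```

Emit:
{"api": "step_arm", "payload": {"commands": [[[0,0,0.0005,0],[0,0,0.0005,0]]]}}

```text
clock: 38.85
tcp_pos: [0.5147, 0.2719, 0.1233]
orientation: [1.0, 0.013, 0.0, 0.0]
wrist_force: [-2.4, 0.0, 2.9]
width: 0.0211
```

Emit:
{"api": "step_arm", "payload": {"commands": [[[0,0,-0.0003,0],[0,0,-0.0003,0],[0,0,-0.0003,0],[0,0,-0.0003,0],[0,0,-0.0003,0],[0,0,-0.0003,0],[0,0,-0.0003,0],[0,0,-0.0003,0]]], "grip": -1}}

```text
clock: 39.85
tcp_pos: [0.5147, 0.2719, 0.123]
orientation: [1.0, 0.013, 0.0, 0.0]
wrist_force: [0.5, -0.5, -0.7]
width: 0.0853
```

Emit:
{"api": "step_arm", "payload": {"commands": [[[0,0,-0.01,0],[0,0,-0.03,0],[0,0,-0.06,0],[0,0,-0.1,0],[0,0,-0.14,0],[0,0,-0.17,0],[0,0,-0.18,0],[0,0,-0.18,0]]]}}

```text
clock: 40.85
tcp_pos: [0.5147, 0.272, 0.3033]
orientation: [1.0, 0.013, 0.0, -0.0]
wrist_force: [0.1, 0.3, -0.8]
width: 0.0856
```

Run:
```python
from h import *
st=monitor.observe();print(st['tcp_pos'],st['wrist_force'],st['width'],st['clock'])
w=imaging.get_image('wrist')[:,:,::-1];s=imaging.get_image('side')[:,:,::-1]
cv2.imwrite('pics/w22.png',w);cv2.imwrite('pics/s22.png',cv2.resize(s[150:350,200:460],(780,600),interpolation=cv2.INTER_CUBIC))
print(proj(cam('wrist',st),[[.514,.2742,.189]]))
```

```text
[0.51472102 0.27202015 0.30326912] [ 0.12190298  0.34192992 -0.83947934] 0.08561266179874905 40.85
[[316.68227589 226.38386013]]
```

View pics/s22.png

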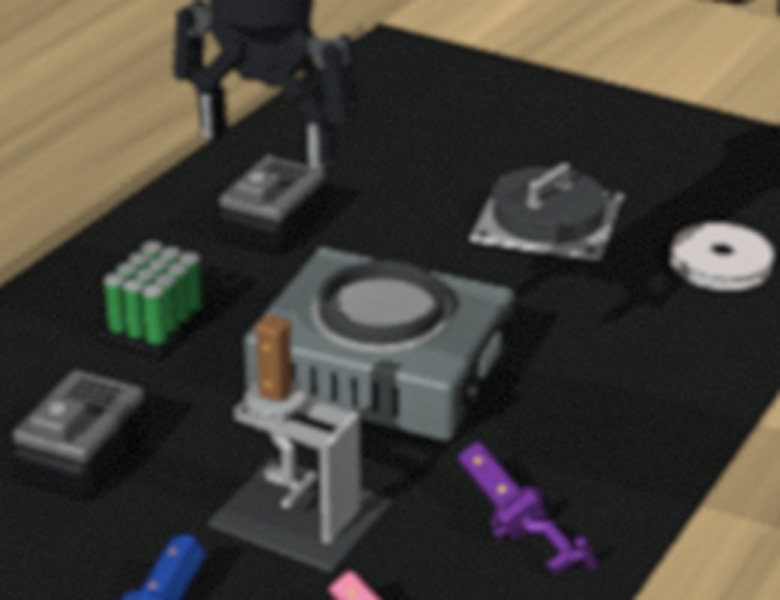

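View pics/w22.png

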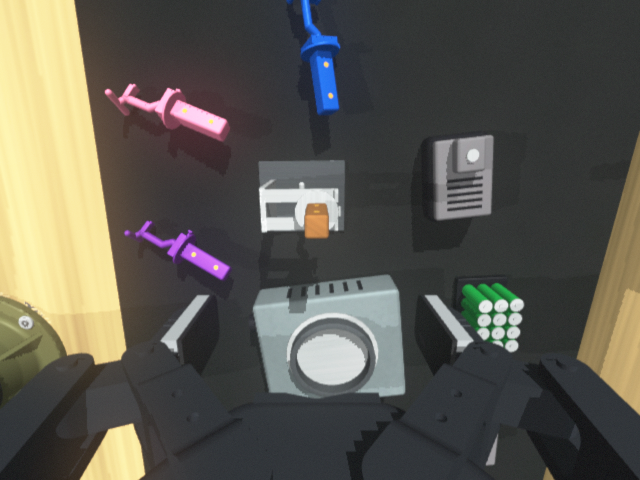

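Run:
```python
from h import *
st=monitor.observe();print(st['clock'],abs(st['joint_vel']).max())
print(workorder.close_job())
```

```text
40.95 0.007976127045776413
the job is handed in; nothing more can be done
None
```

I took the wooden-gripped lifter from its stand, hooked it under the middle of the lid's loop and lifted the lid level off the pot. I then lowered the lid into the ring of the rest, unhooked the lifter and hung it back in its stand. The job was handed in at about 41 s, and the hand-in gave no verdict.

**Forces:**
- Feeling for the foot on the lid put about 9 N on the flange, and the drop came out at about 82.5 mm.
- While the lid hung, the wrist read about 5–6 N above the lifter alone, where the stated lid mass allows at most 5.3 N.
- Force was read only at the end of each move, so short peaks between readings were not seen. All readings were well under 25 N.

**Last checks:**
- **Lid:** it took up its seat at the predicted height to within about 0.2 mm. It looks flat in the ring, and the hook was clear of the bar before I raised it.
- **Lid position:** the two estimates of the ring's centre differed by about 2 mm, so I aimed between them. I did not re-measure the lid's exact offset after setting it down.
- **Lifter:** it hangs upright in the fork, with its grip within about 2 pixels of where the first measurement put it. The gripper is open and 0.18 m above where it let go.
- **Bystanders:** the packs, cells and reel look unmoved in the pictures. I did not measure them.

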